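Stack the slide trays on the full one, turned onto their ledges

ROBOT

A 7-joint arm with a two-finger parallel gripper is mounted at the origin on the work surface. World frame = base frame: x ahead of the robot, y to its left, z up, the work surface at z = 0. Lengths are in mm, angles in rad, forces in N, time in s.
With the tool pointing down it reaches from about 425 to 950 mm from the base axis. Payload 4.7 kg.
Tool frame: the origin (TCP) lies midway between the tips of the shut fingers; the grasp point (between the pads) lies 19 mm behind it; x points along the fingers, z is the direction in which the jaws open and shut, and the axes are right-handed (so a half turn about x gives the same grasp; the last joint's range is limited). The gripper opens to 85 mm and grips with 20 to 120 N. Pads are 22 mm wide; open, the fingers measure 114 mm over their backs; the gripper's body (76 mm by 85 mm) begins 54 mm behind the grasp point. The pads swing forward as they close: fully open they stand 13 mm farther back than shut.
Start: joints at [1.231, 0.469, -0.049, 1.532, 0.024, 1.141, -0.082], TCP at [206.477, -642.665, 210.435] pointing down, gripper open.
Joint ranges: [-2.59, 2.59], [-0.33, 1.99], [-1.39, 1.29], [0.1, 2.45], [-1.04, 4.18], [0.21, 1.99], [-2.66, 2.66]. Speed limits (rad/s): [2.57, 2.57, 3.14, 3.14, 3.14, 3.14, 3.14].

INTERFACE

Orientations are given as a unit quaternion [x, y, z, w].
In Python, from cell import arm, optics gives the robot as it stands. The module is installed in compiled form; this text tells all that it offers.
- The arm moves only by the tool move_arm, never from a script. Its argument "commands" is a list of rows, each an object of numbers: "hand": the opening, from 0 (shut) to 1 (fully open); "tx", "ty", "tz": the shift along the world's x, y, z in mm; "ax", "ay", "az": the turn, a rotation vector about the world's x, y, z in rad. A call has exactly 10 rows; each row shifts and turns the commanded pose from where the row before left it; what a row does not reach is not made up. A row lasts 1/12 s, in which the tool goes at most 41.7 mm and 7.16 degrees, less where a joint would pass 70% of its speed; a pose out of reach is approached as far as the arm can. A call with a gripper value outside its range is refused whole. The fingers move at their own pace and stop on an object; "force" is the grip in N (left out, the last holds). Time passes only in rows, so rows that do not move let the fingers close, or fill a call up. It gives the time, the measured TCP pose, the force and the opening at its end, in the units of the state.
- arm.read_state(): the state, without advancing time (a new reading comes with each control period).
- optics.camera(name): name is "side" or "top"; returns the picture (480x640x3 uint8, blue, green, red); there is no depth.
- optics.get_calibration(name): a dict with "fx", "fy", "cx", "cy" (pixels), "dist" ([k1, k2, p1, p2, k3] as OpenCV has them; the pictures are not rectified), "origin" and "rotation" of the camera in the world. Camera axes: x right, y down, z forward; pixel columns grow to the right and rows downward; lengths in mm; the calibration is good to about 2 mm. A picture is of the moment at which its call begins. get_calibration takes no time and is no camera call.
- arm.sign_off(): hands the job in, once; it reports no verdict.
The state is a dict: "t": time; "joint_pos": joint angles; "qd": joint speeds; "tau": joint torques, N m; "ee_pos": TCP position; "ee_rot": TCP orientation; "force": force on the tool from outside, world axes, zero at the start; "wrist_torque": the same for the moment, N m; "width": finger opening in mm.
Only numpy, scipy, OpenCV 4.12 (cv2) and the standard library are available. Lean on these libraries where they do the work, as an engineer would, in place of code of your own. Each camera call takes 0.05 s, during which the arm holds its last target.

TASK

Two empty stack-nest trays stand nested one in the other; add both to the full tray to make one upright stack of three at the place where the full tray stands now, every tray turned half a turn from the one beneath it so that it rests squarely on the ledges and neither nests nor presses on the pots. Set the trays down, do not drop them, and leave the full tray, its pots and everything else on the bench where they are.

Things in the scene. Friction and masses are not known exactly. Their poses are not given: they have to be found in the camera images.
- tray_full_c (a point): Full tray: pale grey-beige plastic stack-nest tray on the bench with two small pots in it; bottom of the stack, stays. All 3 trays are alike, in mm: rim 150 x 63 (x by y), base 129 x 42, height 54; the top 17 is an upright rim band, outer faces 63 apart (grip here, across y, within 50 of the middle). Site at its middle, half-way up; x along the length to the card end, z up.
- tray_top_c (a point): Empty tray, upper one of the nested pair: same heading as the one it is nested in and 22 mm higher; loose, 70 to 120 g, lifts straight up and out. Its rim band (from 37 to 54 mm above its base) begins 5 mm above the other's rim. Shape, point and axes as the full tray.
- tray_low_c (a point): Empty tray, lower one of the nested pair, standing on the bench; loose, 70 to 120 g. Shape, point and axes as the full tray.
- tray_full_card (a point): Middle of the blank white card on the sloped label lip (46 mm wide, jutting 15 mm from the rim) of the full tray, at the end with two corner ledges; the other end is plain outside, with one ledge in its middle. 83 mm along +x from the tray's middle and 24 mm above it.
- tray_top_card (a point): Middle of the blank white card on the sloped label lip (46 mm wide, jutting 15 mm from the rim) of the upper nested tray, at the end with two corner ledges; the other end is plain outside, with one ledge in its middle. 83 mm along +x from the tray's middle and 24 mm above it.
- tray_low_card (a point): Middle of the blank white card on the sloped label lip (46 mm wide, jutting 15 mm from the rim) of the lower nested tray, at the end with two corner ledges; the other end is plain outside, with one ledge in its middle. 83 mm along +x from the tray's middle and 24 mm above it.
- tray_full: Full tray; origin mid-underside. Ledge tops are 44 mm above a tray's base (10 below its rim). A tray set on with the same heading sinks in and nests 22 mm higher; with the opposite heading (x axes opposed, centres in line) it rests on the 3 ledges 44 mm higher, its lowest 10 mm inside the rim below. Stops leave 3 mm play each way; sloped lead-ins catch about 6 mm.
- tray_top: The upper nested tray; origin mid-underside, axes as its centre point.
- tray_low: The lower nested tray; origin mid-underside, axes as its centre point.
- pot1_c (a point): White screw-cap pot standing in the full tray, diameter 25, height 34 (top 37 above the tray's base: a nested tray would press on it, one on the ledges clears it by 7; mm). Site at its centre; z up its axis.
- pot1: The same pot, origin at the middle of its underside.
- pot2_c (a point): White screw-cap pot standing in the full tray, diameter 25, height 34 (top 37 above the tray's base: a nested tray would press on it, one on the ledges clears it by 7; mm). Site at its centre; z up its axis.
- pot2: The same pot, origin at the middle of its underside.
- oil_bottle: Bystander, loose: small amber dropper bottle, diameter 26, height 76, beside a long side of the nested pair (mm). Origin at the centre of its underside, z up.
- stain_bottle: Bystander, loose: small white screw-cap bottle, diameter 25, height 58, off one end of the nested pair (mm). Origin at the centre of its underside, z up.
- specimen_pot: Bystander, loose: tall specimen jar with a yellow lid, diameter 44, height 100, beside a long side of the full tray (mm). Origin at the centre of its underside, z up.
- wash_bottle: Bystander, loose: squeeze wash bottle, diameter 58, height 175 with a thin bent spout reaching 52 sideways along its x axis at heights 145 to 175, between the two tray places (mm). Origin at the centre of its underside, z up.
- wide_jar: Bystander, loose: white wide-mouth jar with a green cap, diameter 94, height 182, beyond the trays (mm). Origin at the centre of its underside, z up.
- mouse: Bystander, loose: black computer mouse, 105 x 62 x 36, to the right of the trays (mm). Origin at the centre of its underside, z up.
- petri_dishes: Bystander, loose: three stacked petri dishes, diameter 91, height 45, to the left of the trays (mm). Origin at the centre of its underside, z up.
- slide_mailer: Bystander, loose: flat pale plastic slide mailer, 84 x 34 x 14, at the far left of the trays (mm). Origin at the centre of its underside, z up.

How it is judged:
By the outcome, as a careful person would: the job done as asked, in the order asked, and still so for the second after the job is handed in, with the robot touching nothing.
It also fails if it takes over 64 s, if anything falls off the work surface, if the arm or the gripper's body presses on something with over 40 N, if the wrist force passes 120 N, or if a joint passes its speed limit or range.

## Working session

There is one attempt and no reset: what is moved stays moved. The work goes in short steps, Python scripts to look and compute and a tool call to move; the robot and the scene stay as the last step left them, time stands still between calls to the robot, and variables do not carry over. Pictures are saved under pics/ and viewed, and the job is handed in when it is done.

Besides the shell and the picture viewer there is one more tool, called after "Request:" as name([rows], argument=value, ...), one row to a line, values as JSON. move_arm: Moves the arm, as the interface text tells. Its arguments: {"type":"object","properties":{"commands":{"type":"array","items":{"type":"object","properties":{"hand":{"type":"number"},"tx":{"type":"number"},"ty":{"type":"number"},"tz":{"type":"number"},"ax":{"type":"number"},"ay":{"type":"number"},"az":{"type":"number"}}}},"force":{"type":"number"}},"required":["commands"]}

```bash
mkdir -p pics
python3 - <<'E'
from cell import arm, optics
import cv2,numpy as np
for n in ("side","top"):
    cv2.imwrite(f"pics/{n}0.png",optics.camera(n))
    c=optics.get_calibration(n); print(n,{k:np.round(v,4).tolist() for k,v in c.items()})
print(arm.read_state())
E
```

```text
side {'fx': 528.0259, 'fy': 528.0259, 'cx': 310.2512, 'cy': 237.1879, 'dist': [0.0524, 0.0, 0.0, 0.0, 0.0], 'origin': [-20.3453, 724.9606, 835.9524], 'rotation': [-0.2955, 0.8534, -0.4018, 0.1517]}
top {'fx': 477.2605, 'fy': 477.2605, 'cx': 319.4336, 'cy': 242.0964, 'dist': [-0.1272, 0.0, 0.0, 0.0, 0.0], 'origin': [512.7879, 10.4166, 1199.6289], 'rotation': [-0.7022, 0.7112, -0.0279, 0.0202]}
{'t': 0.1, 'joint_pos': array([ 1.23107712,  0.46932391, -0.04861797,  1.53358869,  0.02407033,
        1.14098386, -0.08230363]), 'qd': array([ 1.24454621e-03, -1.69489688e-03,  2.87021281e-04, -1.72233048e-03,
       -5.39694880e-04,  6.18284529e-05, -1.36014786e-03]), 'tau': array([ 9.90618173e-04, -5.11512530e+01, -4.68962314e-02, -2.38390017e+01,
        1.07999679e-02,  4.37894108e-03, -4.01923998e-06]), 'ee_pos': array([ 206.30231887, -642.1081542 ,  209.48528993]), 'ee_rot': array([ 0.41692363,  0.57186935, -0.41622016,  0.57087732]), 'force': array([ 0.23632876,  0.68455541, -0.48540673]), 'wrist_torque': array([-0.0291159 , -0.00318737,  0.03922307]), 'width': 85.37519434992288}
```

View pics/side0.png

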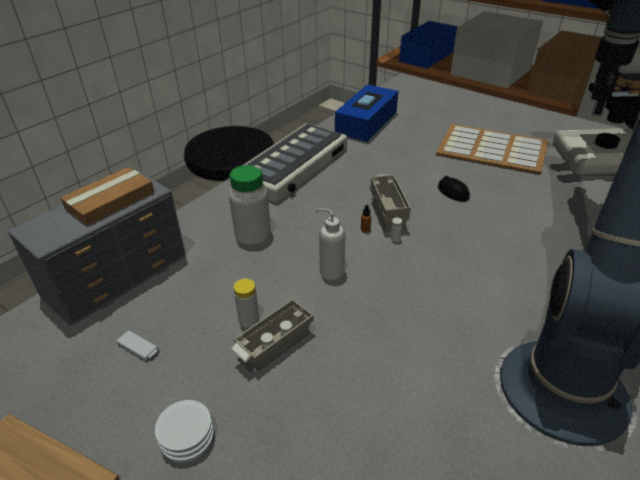

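View pics/top0.png

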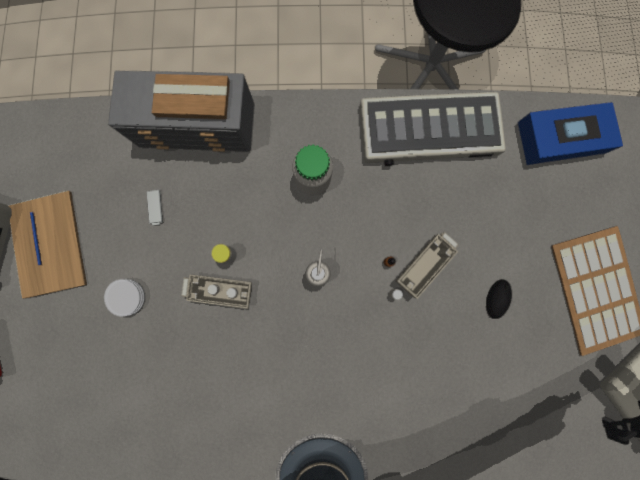

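The top picture shows the full tray at about (218,292) with its card on the left at (187,288). The nested pair is at about (427,267) with its card at upper right (449,242). The wash bottle is between them at (317,273). I'll enlarge both trays.

```bash
cat > h.py <<'E'
import cv2,numpy as np
from cell import arm,optics
from scipy.spatial.transform import Rotation as R
from scipy.optimize import least_squares
def K(n):
    c=optics.get_calibration(n);return c,np.array([[c['fx'],0,c['cx']],[0,c['fy'],c['cy']],[0,0,1]])
def ray(n,uv):
    c,k=K(n);p=cv2.undistortPoints(np.array([[uv]],float),k,np.array(c['dist']))[0,0]
    return np.array(c['origin']),R.from_quat(c['rotation']).apply([p[0],p[1],1]) if np.size(c['rotation'])==4 else np.array(c['rotation'])@[p[0],p[1],1]
def atz(n,uv,z):
    o,d=ray(n,uv);return o+d*(z-o[2])/d[2]
def proj(n,P):
    c,k=K(n);r=R.from_quat(c['rotation']).inv()
    return cv2.projectPoints(r.apply(np.atleast_2d(P)-np.array(c['origin'])),np.zeros(3),np.zeros(3),k,np.array(c['dist']))[0][:,0]
def crop(im,x,y,w,h,s,name):
    cv2.imwrite('pics/'+name,cv2.resize(im[y:y+h,x:x+w],None,fx=s,fy=s,interpolation=cv2.INTER_CUBIC))
E
python3 - <<'E'
from h import *
t=cv2.imread('pics/top0.png');s=cv2.imread('pics/side0.png')
a=lambda i,x,y:cv2.resize(i[y:y+60,x:x+80],None,fx=5,fy=5,interpolation=cv2.INTER_CUBIC)
b=lambda i,x,y:cv2.resize(i[y:y+75,x:x+100],None,fx=4,fy=4,interpolation=cv2.INTER_CUBIC)
cv2.imwrite('pics/c0.png',np.vstack([np.hstack([b(t,170,250),b(t,380,225)]),np.hstack([b(s,225,295),b(s,345,170)])]))
for n,uv in [('top',(218,292)),('top',(427,267))]: print(atz(n,uv,54))
E
```

```text
[473.72013038 242.6059722   54.        ]
[ 527.19725912 -262.01279173   54.        ]
```

View pics/c0.png

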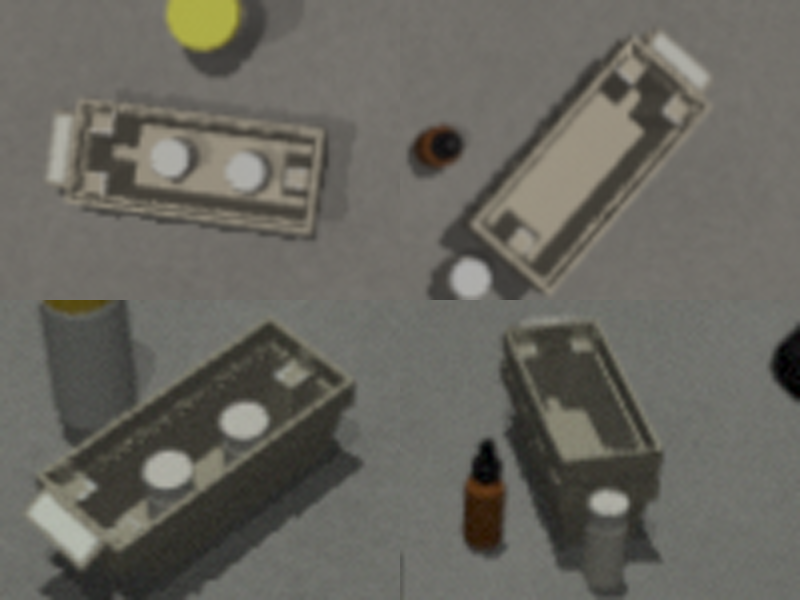

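The crops show the full tray's card end on the left and the pair's card end at upper right, and the corner ledges confirm both. I'll fit each pose from the four rim corners in both views.

```bash
cat >> h.py <<'E'
C=np.array([[75,31.5],[75,-31.5],[-75,-31.5],[-75,31.5]])
def corners(p,z): 
    c,s=np.cos(p[2]),np.sin(p[2]);return np.c_[C@np.array([[c,s],[-s,c]])+p[:2],np.full(4,z)]
def fit(obs,z,p0,fz=False):
    def f(p):
        return np.concatenate([(proj(n,corners(p,p[3] if fz else z))-o).ravel() for n,o in obs.items()])
    r=least_squares(f,list(p0)+([z] if fz else []),loss='soft_l1',x_scale=[10,10,.1]+([10] if fz else []));return r.x,np.round(r.fun if 0 else f(r.x),1)
def px(l,x0,y0,s): return (np.array(l,float)+.5)/s-.5+[x0,y0]
E
python3 - <<'E'
from h import *
# order: card-left(+x,+y), card-right(+x,-y), plain(-x,-y), (-x,+y)
F={'top':px([(67,202),(80,101),(325,128),(312,236)],170,250,4),'side':px([(110,245),(40,178),(270,20),(353,80)],225,295,4)}
N={'top':px([(238,37),(308,104),(147,292),(73,224)],380,225,4),'side':px([(105,25),(197,25),(260,152),(167,162)],345,170,4)}
for o,z,p0 in((F,54,(474,242,1.5)),(N,76,(527,-262,-.7))):
    for sub in (o,{'top':o['top']},{'side':o['side']}):
        p,r=fit(sub,z,p0);print(np.round(p,3),r)
    p,r=fit(o,z,p0,True);print('z',np.round(p,3))
for nm,uv,z in(('oil',(391,262),60),('stain',(397.5,294.5),58),('spec',(221,254),100),('wash',(318,274),120),('washspout',(320,251),160),('jar',(313,160),182)):
    print(nm,atz('top',uv,z).round(0))
# shaded side checks: bases in side view
for nm,uv in(('oil',(366,231)),('stain',(396,241)),('spec',(248,326)),('wash',(332,278))): print(nm,atz('side',uv,0).round(0))
E
```

```text
[476.91  242.385   1.438] [-0.5 -0.4 -0.3 -1.1 -0.3 -0.1 -0.4 -1.   3.   2.1 -0.4 -0.3  0.7 -1.1
  1.2  0.2]
[475.34  241.485   1.441] [-0.1  0.4 -0.  -0.4  0.   0.4  0.1 -0.4]
[479.297 243.535   1.421] [ 0.9  1.6 -1.9 -1.1  0.  -1.1  0.1  0.5]
z [476.937 242.372   1.438  53.893]
[ 530.78  -257.982   -0.746] [-1.1 -0.7  0.9  0.1  0.3  0.3 -1.  -0.5  0.2  1.1  0.5 -1.3  1.4 -0.2
 -0.7  0. ]
[ 530.286 -258.669   -0.748] [-0.7 -0.5  1.2  0.4  0.5  0.5 -0.7 -0.4]
[ 531.439 -257.169   -0.749] [-0.1  1.1  0.2 -1.2  0.9 -0.1 -1.2  0.1]
z [ 530.898 -258.316   -0.746   75.325]
oil [ 540. -173.   60.]
stain [ 462. -188.   58.]
spec [563. 226. 100.]
wash [514.   2. 120.]
washspout [564.  -2. 160.]
jar [761.  11. 182.]
oil [ 540. -169.    0.]
stain [ 459. -181.    0.]
spec [557. 242.   0.]
wash [505.  21.   0.]
```

Run:
```python
from h import *
s=arm.read_state();M=R.from_quat(s['ee_rot']).as_matrix();print(M.round(3))
z=M[:,2];phi=np.arctan2(z[1],z[0]);az=np.arctan2(s['ee_pos'][1],s['ee_pos'][0])
print('phi',phi,'az',az,'rel',phi-az,'j7',s['joint_pos'][6])
for nm,p,yaw in(('pick',(530.5,-258.3),-.747),('place2',(476,242),1.440-np.pi),('place3',(476,242),1.440)):
    print(nm,'phi',yaw+np.pi/2,'rel(mod pi)',(yaw+np.pi/2-np.arctan2(p[1],p[0])))
```

```text
[[-0.001  0.952  0.306]
 [ 0.002  0.306 -0.952]
 [-1.    -0.    -0.002]]
phi -1.2599432953659935 az -1.25992450772687 rel -1.878763912355197e-05 j7 -0.08230363012437139
pick phi 0.8237963267948966 rel(mod pi) 1.2769084353703533
place2 phi -0.1307963267948966 rel(mod pi) -0.601144003040738
place3 phi 3.0107963267948965 rel(mod pi) 2.540448650549055
```

Request:
move_arm([
  {"hand": 1, "tx": 16.2, "ty": 19.2, "az": 0.1042},
  {"hand": 1, "tx": 16.2, "ty": 19.2, "az": 0.1042},
  {"hand": 1, "tx": 16.2, "ty": 19.2, "az": 0.1042},
  {"hand": 1, "tx": 16.2, "ty": 19.2, "az": 0.1042},
  {"hand": 1, "tx": 16.2, "ty": 19.2, "az": 0.1042},
  {"hand": 1, "tx": 16.2, "ty": 19.2, "az": 0.1042},
  {"hand": 1, "tx": 16.2, "ty": 19.2, "az": 0.1042},
  {"hand": 1, "tx": 16.2, "ty": 19.2, "az": 0.1042},
  {"hand": 1, "tx": 16.2, "ty": 19.2, "az": 0.1042},
  {"hand": 1, "tx": 16.2, "ty": 19.2, "az": 0.1042},
], force=30)

```text
invalid input at $.commands[0]: expected keys hand, tx, ty, tz, ax, ay, az
```

Request:
move_arm([
  {"hand": 1, "tx": 16.2, "ty": 19.2, "az": 0.1042},
  {"hand": 1, "tx": 16.2, "ty": 19.2, "az": 0.1042},
  {"hand": 1, "tx": 16.2, "ty": 19.2, "az": 0.1042},
  {"hand": 1, "tx": 16.2, "ty": 19.2, "az": 0.1042},
  {"hand": 1, "tx": 16.2, "ty": 19.2, "az": 0.1042},
  {"hand": 1, "tx": 16.2, "ty": 19.2, "az": 0.1042},
  {"hand": 1, "tx": 16.2, "ty": 19.2, "az": 0.1042},
  {"hand": 1, "tx": 16.2, "ty": 19.2, "az": 0.1042},
  {"hand": 1, "tx": 16.2, "ty": 19.2, "az": 0.1042},
  {"hand": 1, "tx": 16.2, "ty": 19.2, "az": 0.1042},
])

```text
invalid input at $.commands[0]: expected keys hand, tx, ty, tz, ax, ay, az
```

Request:
move_arm([
  {"hand": 1},
  {"hand": 1},
  {"hand": 1},
  {"hand": 1},
  {"hand": 1},
  {"hand": 1},
  {"hand": 1},
  {"hand": 1},
  {"hand": 1},
  {"hand": 1},
])

```text
invalid input at $.commands[0]: expected keys hand, tx, ty, tz, ax, ay, az
```

```bash
cat >> h.py <<'E'
def st():
    s=arm.read_state();M=R.from_quat(s['ee_rot']).as_matrix();z=M[:,2]
    print('t',round(s['t'],2),'pos',s['ee_pos'].round(1),'phi',np.arctan2(z[1],z[0]).round(4),'x',M[:,0].round(3),'j',s['joint_pos'].round(2),'F',s['force'].round(2),'w',round(s['width'],1))
E
python3 - <<'E'
from h import *
st()
t=optics.camera('top');s=optics.camera('side')
b=lambda i,x,y:cv2.resize(i[y:y+75,x:x+100],None,fx=4,fy=4,interpolation=cv2.INTER_CUBIC)
cv2.imwrite('pics/c1.png',np.hstack([b(t,380,225),b(s,345,170)]))
E
```

```text
t 0.1 pos [ 206.3 -642.1  209.5] phi -1.2599 x [-0.001  0.002 -1.   ] j [ 1.23  0.47 -0.05  1.53  0.02  1.14 -0.08] F [ 0.24  0.68 -0.49] w 85.4
```

View pics/c1.png

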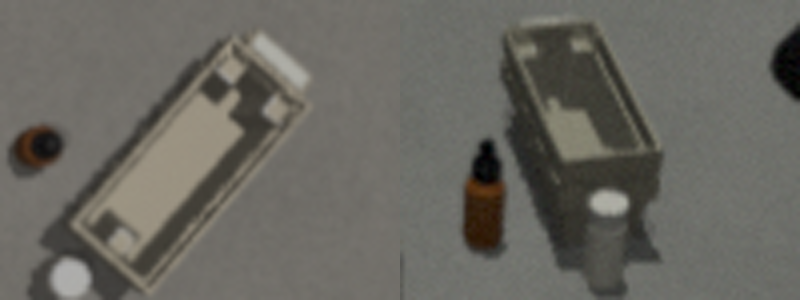

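The moves were refused because every key is required, so the picture shows the same scene as before. I'll resend with full rows.

Request:
move_arm([
  {"hand": 1, "tx": 16.2, "ty": 19.2, "tz": 0, "ax": 0, "ay": 0, "az": 0.1042},
  {"hand": 1, "tx": 16.2, "ty": 19.2, "tz": 0, "ax": 0, "ay": 0, "az": 0.1042},
  {"hand": 1, "tx": 16.2, "ty": 19.2, "tz": 0, "ax": 0, "ay": 0, "az": 0.1042},
  {"hand": 1, "tx": 16.2, "ty": 19.2, "tz": 0, "ax": 0, "ay": 0, "az": 0.1042},
  {"hand": 1, "tx": 16.2, "ty": 19.2, "tz": 0, "ax": 0, "ay": 0, "az": 0.1042},
  {"hand": 1, "tx": 16.2, "ty": 19.2, "tz": 0, "ax": 0, "ay": 0, "az": 0.1042},
  {"hand": 1, "tx": 16.2, "ty": 19.2, "tz": 0, "ax": 0, "ay": 0, "az": 0.1042},
  {"hand": 1, "tx": 16.2, "ty": 19.2, "tz": 0, "ax": 0, "ay": 0, "az": 0.1042},
  {"hand": 1, "tx": 16.2, "ty": 19.2, "tz": 0, "ax": 0, "ay": 0, "az": 0.1042},
  {"hand": 1, "tx": 16.2, "ty": 19.2, "tz": 0, "ax": 0, "ay": 0, "az": 0.1042},
], force=30)

```text
t: 1.03
ee_pos: [369.0, -449.6, 210.4]
ee_rot: [0.075, 0.703, -0.075, 0.703]
force: [-0.1, 0.5, 0.1]
width: 85.8
```

```bash
python3 -c "
from h import *
st()"
```

```text
t 1.03 pos [ 369.  -449.6  210.4] phi -0.213 x [-0.  0. -1.] j [ 1.08  0.34 -0.35  1.75  0.13  1.08  0.48] F [-0.05  0.46  0.15] w 85.8
```

Request:
move_arm([
  {"hand": 1, "tx": 18, "ty": 21.3, "tz": 0, "ax": 0, "ay": 0, "az": 0.115},
  {"hand": 1, "tx": 18, "ty": 21.3, "tz": 0, "ax": 0, "ay": 0, "az": 0.115},
  {"hand": 1, "tx": 18, "ty": 21.3, "tz": 0, "ax": 0, "ay": 0, "az": 0.115},
  {"hand": 1, "tx": 18, "ty": 21.3, "tz": 0, "ax": 0, "ay": 0, "az": 0.115},
  {"hand": 1, "tx": 18, "ty": 21.3, "tz": 0, "ax": 0, "ay": 0, "az": 0.115},
  {"hand": 1, "tx": 18, "ty": 21.3, "tz": 0, "ax": 0, "ay": 0, "az": 0.115},
  {"hand": 1, "tx": 18, "ty": 21.3, "tz": 0, "ax": 0, "ay": 0, "az": 0.115},
  {"hand": 1, "tx": 18, "ty": 21.3, "tz": 0, "ax": 0, "ay": 0, "az": 0.115},
  {"hand": 1, "tx": 17.7, "ty": 20.9, "tz": 0, "ax": 0, "ay": 0, "az": 0.115},
  {"hand": 1, "tx": 0, "ty": 0, "tz": 0, "ax": 0, "ay": 0, "az": 0},
])

```text
t: 1.87
ee_pos: [533.9, -252.8, 210.8]
ee_rot: [-0.284, 0.646, 0.286, 0.649]
force: [0.4, 0.9, 0.5]
width: 85.9
```

Run:
```python
from h import *
st()
t=optics.camera('top');s=optics.camera('side')
b=lambda i,x,y:cv2.resize(i[y:y+100,x:x+100],None,fx=4,fy=4,interpolation=cv2.INTER_CUBIC)
cv2.imwrite('pics/c2.png',np.hstack([b(t,380,215),b(s,345,130)]))
```

```text
t 1.87 pos [ 533.9 -252.8  210.8] phi 0.8294 x [ 0.003  0.004 -1.   ] j [ 0.85  0.4  -0.64  1.71  0.26  1.11  0.97] F [0.38 0.94 0.48] w 85.9
```

View pics/c2.png

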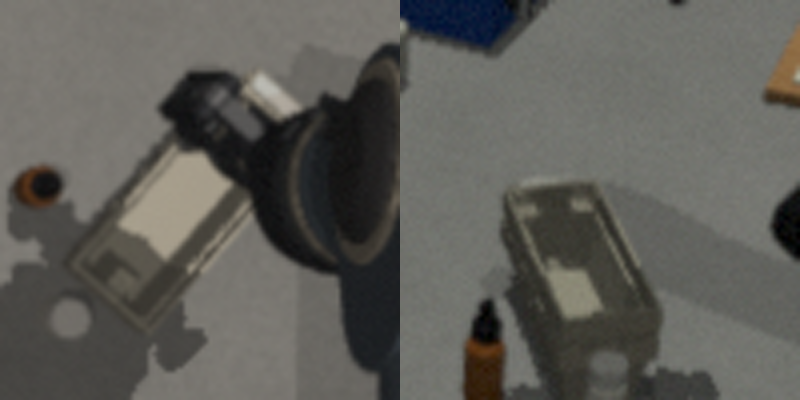

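Run:
```python
from h import *
st()
```

```text
t 1.97 pos [ 530.6 -258.3  210.2] phi 0.8187 x [-0.     0.001 -1.   ] j [ 0.86  0.4  -0.63  1.71  0.26  1.11  0.97] F [-0.61 -0.83  0.69] w 85.8
```

Request:
move_arm([
  {"hand": 1, "tx": 0, "ty": 0, "tz": -10, "ax": 0, "ay": 0, "az": 0},
  {"hand": 1, "tx": 0, "ty": 0, "tz": -10, "ax": 0, "ay": 0, "az": 0},
  {"hand": 1, "tx": 0, "ty": 0, "tz": -10, "ax": 0, "ay": 0, "az": 0},
  {"hand": 1, "tx": 0, "ty": 0, "tz": -10, "ax": 0, "ay": 0, "az": 0},
  {"hand": 1, "tx": 0, "ty": 0, "tz": -10, "ax": 0, "ay": 0, "az": 0},
  {"hand": 1, "tx": 0, "ty": 0, "tz": -10, "ax": 0, "ay": 0, "az": 0},
  {"hand": 1, "tx": 0, "ty": 0, "tz": 0, "ax": 0, "ay": 0, "az": 0},
  {"hand": 1, "tx": 0, "ty": 0, "tz": 0, "ax": 0, "ay": 0, "az": 0},
  {"hand": 1, "tx": 0, "ty": 0, "tz": 0, "ax": 0, "ay": 0, "az": 0},
  {"hand": 1, "tx": 0, "ty": 0, "tz": 0, "ax": 0, "ay": 0, "az": 0},
])

```text
t: 2.8
ee_pos: [530.7, -259.4, 151.1]
ee_rot: [-0.281, 0.649, 0.281, 0.649]
force: [0.2, -0.0, 0.7]
width: 85.7
```

Run:
```python
from h import *
st()
t=optics.camera('top');s=optics.camera('side')
b=lambda i,x,y:cv2.resize(i[y:y+120,x:x+100],None,fx=4,fy=4,interpolation=cv2.INTER_CUBIC)
cv2.imwrite('pics/c3.png',np.hstack([b(t,380,215),b(s,345,110)]))
```

```text
t 2.8 pos [ 530.7 -259.4  151.1] phi 0.8171 x [ 0.001 -0.    -1.   ] j [ 0.84  0.46 -0.61  1.78  0.31  1.    0.93] F [ 0.22 -0.01  0.7 ] w 85.7
```

View pics/c3.png

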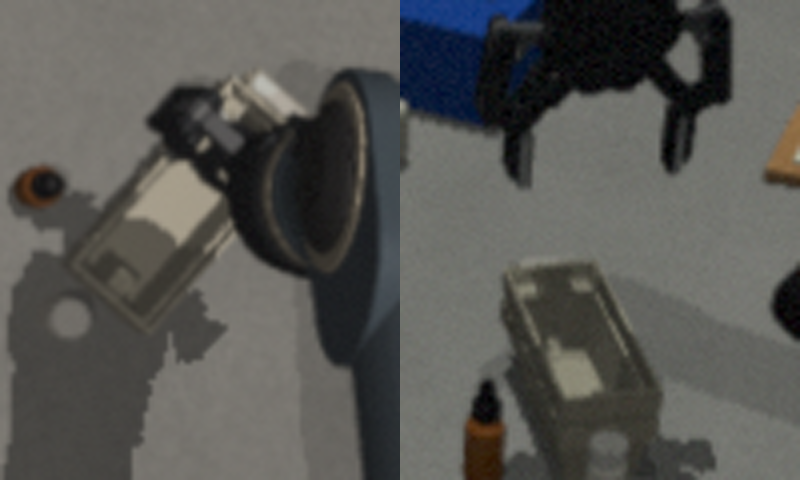

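Run:
```python
from h import *
for z in (151,157,164,170): print(z,proj('side',[530.7,-259.4,z]).round(1))
```

```text
151 [[392.9 165.8]]
157 [[393.1 163.7]]
164 [[393.3 161.2]]
170 [[393.5 159. ]]
```

Run:
```python
from h import *
st()
s=optics.camera('side');t=optics.camera('top')
a=s[115:185,355:435]; c=t[225:295,410:490]
f=lambda i:cv2.convertScaleAbs(cv2.resize(i,None,fx=5,fy=5,interpolation=cv2.INTER_CUBIC),alpha=2,beta=0)
cv2.imwrite('pics/c4.png',np.hstack([f(a),f(c)]))
w=R.from_euler('z',.8171).apply([[0,0,0],[42.5,0,0],[-42.5,0,0],[57,0,0],[-57,0,0]])
for z in (151,164,180): print(z,proj('side',w+[530.7,-259.4,z]).round(1).tolist(),proj('top',w+[530.7,-259.4,z]).round(1).tolist())
```

```text
t 2.9 pos [ 530.6 -259.5  151.1] phi 0.817 x [ 0.001 -0.    -1.   ] j [ 0.84  0.46 -0.61  1.78  0.31  1.    0.93] F [ 0.05 -0.12  0.17] w 85.5
151 [[392.9, 165.8], [375.8, 167.5], [409.9, 164.2], [370.0, 168.0], [415.6, 163.6]] [[436.0, 264.7], [421.9, 251.8], [450.0, 277.6], [417.1, 247.4], [454.8, 282.0]]
164 [[393.3, 161.2], [376.1, 162.8], [410.4, 159.6], [370.3, 163.4], [416.2, 159.0]] [[437.5, 264.6], [423.3, 251.5], [451.7, 277.6], [418.4, 247.1], [456.5, 282.1]]
180 [[393.8, 155.4], [376.5, 157.1], [411.1, 153.8], [370.6, 157.6], [416.9, 153.2]] [[439.4, 264.4], [424.9, 251.2], [453.8, 277.7], [420.0, 246.6], [458.7, 282.2]]
```

View pics/c4.png

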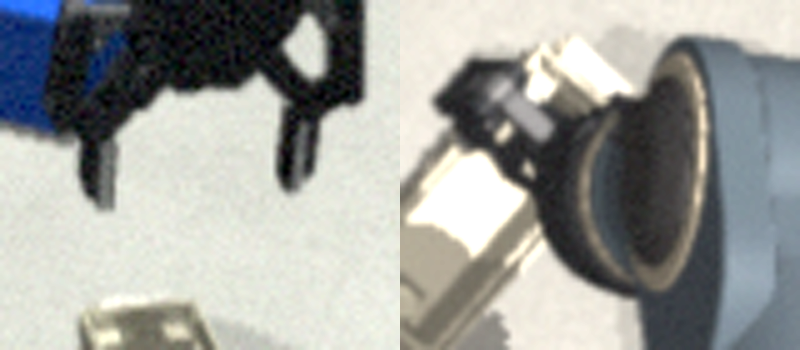

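Request:
move_arm([
  {"hand": 1, "tx": 0, "ty": 0, "tz": -10, "ax": 0, "ay": 0, "az": 0},
  {"hand": 1, "tx": 0, "ty": 0, "tz": -10, "ax": 0, "ay": 0, "az": 0},
  {"hand": 1, "tx": 0, "ty": 0, "tz": -10, "ax": 0, "ay": 0, "az": 0},
  {"hand": 1, "tx": 0, "ty": 0, "tz": -10, "ax": 0, "ay": 0, "az": 0},
  {"hand": 1, "tx": 0, "ty": 0, "tz": -10, "ax": 0, "ay": 0, "az": 0},
  {"hand": 1, "tx": 0, "ty": 0, "tz": -10, "ax": 0, "ay": 0, "az": 0},
  {"hand": 1, "tx": 0, "ty": 0, "tz": -8, "ax": 0, "ay": 0, "az": 0},
  {"hand": 1, "tx": 0, "ty": 0, "tz": 0, "ax": 0, "ay": 0, "az": 0},
  {"hand": 1, "tx": 0, "ty": 0, "tz": 0, "ax": 0, "ay": 0, "az": 0},
  {"hand": 1, "tx": 0, "ty": 0, "tz": 0, "ax": 0, "ay": 0, "az": 0},
])

```text
t: 3.83
ee_pos: [530.6, -259.4, 82.7]
ee_rot: [-0.281, 0.649, 0.281, 0.649]
force: [-0.2, 0.1, -0.3]
width: 85.6
```

```bash
cat >> h.py <<'E'
def look(name,sx,sy,tx,ty,w=80,h=80,k=5,al=2):
    s=optics.camera('side');t=optics.camera('top')
    f=lambda i,x,y:cv2.convertScaleAbs(cv2.resize(i[y:y+h,x:x+w],None,fx=k,fy=k,interpolation=cv2.INTER_CUBIC),alpha=al,beta=0)
    cv2.imwrite('pics/'+name,np.hstack([f(s,sx,sy),f(t,tx,ty)]))
E
python3 - <<'E'
from h import *
st()
look('c5.png',355,130,390,225)
w=R.from_euler('z',.8171).apply([[42.5,0,0],[-42.5,0,0]])
for z in (83,96,112): print(z,proj('side',w+[530.7,-259.4,z]).round(1).tolist())
E
```

```text
t 3.83 pos [ 530.6 -259.4   82.7] phi 0.8171 x [ 0.001 -0.    -1.   ] j [ 0.81  0.54 -0.57  1.84  0.37  0.87  0.88] F [-0.18  0.11 -0.32] w 85.6
83 [[374.3, 190.7], [407.2, 187.4]]
96 [[374.6, 186.4], [407.7, 183.1]]
112 [[374.9, 181.0], [408.3, 177.7]]
```

View pics/c5.png

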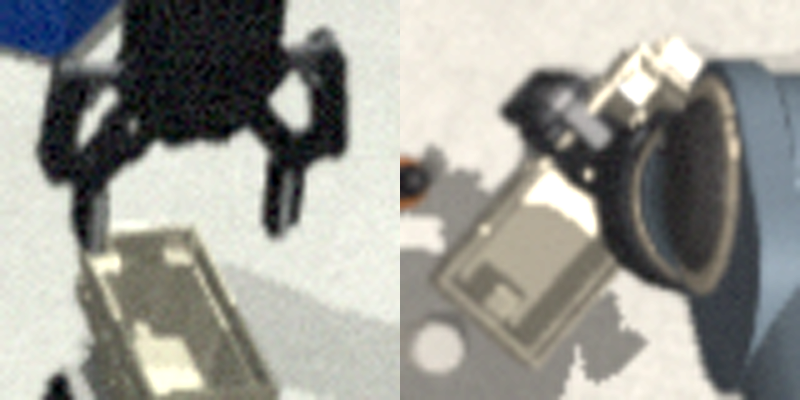

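Request:
move_arm([
  {"hand": 1, "tx": 0, "ty": 0.5, "tz": -5, "ax": 0, "ay": 0, "az": 0.006},
  {"hand": 1, "tx": 0, "ty": 0.5, "tz": -5, "ax": 0, "ay": 0, "az": 0},
  {"hand": 1, "tx": 0, "ty": 0, "tz": -5, "ax": 0, "ay": 0, "az": 0},
  {"hand": 1, "tx": 0, "ty": 0, "tz": -5, "ax": 0, "ay": 0, "az": 0},
  {"hand": 1, "tx": 0, "ty": 0, "tz": 0, "ax": 0, "ay": 0, "az": 0},
  {"hand": 1, "tx": 0, "ty": 0, "tz": 0, "ax": 0, "ay": 0, "az": 0},
  {"hand": 1, "tx": 0, "ty": 0, "tz": 0, "ax": 0, "ay": 0, "az": 0},
  {"hand": 1, "tx": 0, "ty": 0, "tz": 0, "ax": 0, "ay": 0, "az": 0},
  {"hand": 1, "tx": 0, "ty": 0, "tz": 0, "ax": 0, "ay": 0, "az": 0},
  {"hand": 1, "tx": 0, "ty": 0, "tz": 0, "ax": 0, "ay": 0, "az": 0},
])

```text
t: 4.77
ee_pos: [530.3, -258.4, 62.6]
ee_rot: [-0.283, 0.648, 0.283, 0.648]
force: [-0.1, -0.0, -0.3]
width: 85.4
```

Run:
```python
from h import *
st()
look('c6.png',355,150,390,225)
w=R.from_euler('z',.8231).apply([[42.5,0,0],[-42.5,0,0],[31.5,0,0],[-31.5,0,0]])
for z in (62,75,91): print(z,proj('side',w+[530.7,-259.4,z]).round(1).tolist())
print('rim',proj('side',w+[530.7,-259.4,76]).round(1).tolist())
```

```text
t 4.77 pos [ 530.3 -258.4   62.6] phi 0.823 x [ 0. -0. -1.] j [ 0.79  0.56 -0.56  1.85  0.39  0.84  0.87] F [-0.11 -0.02 -0.29] w 85.4
62 [[373.8, 197.6], [406.4, 194.2], [378.1, 197.2], [402.2, 194.6]]
75 [[374.1, 193.4], [406.9, 190.0], [378.4, 192.9], [402.6, 190.4]]
91 [[374.5, 188.1], [407.5, 184.7], [378.8, 187.6], [403.2, 185.1]]
rim [[374.1, 193.0], [406.9, 189.6], [378.4, 192.6], [402.7, 190.1]]
```

View pics/c6.png

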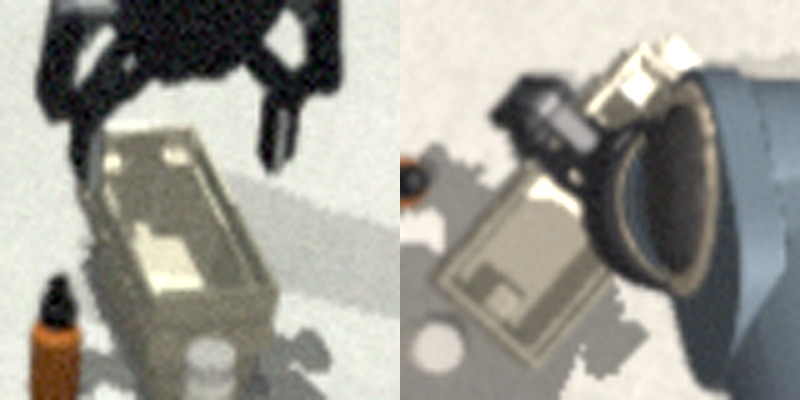

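Request:
move_arm([
  {"hand": 0.8, "tx": 0, "ty": 0, "tz": 0, "ax": 0, "ay": 0, "az": 0},
  {"hand": 0.8, "tx": 0, "ty": 0, "tz": 0, "ax": 0, "ay": 0, "az": 0},
  {"hand": 0.8, "tx": 0, "ty": 0, "tz": 0, "ax": 0, "ay": 0, "az": 0},
  {"hand": 0.8, "tx": 0, "ty": 0, "tz": 0, "ax": 0, "ay": 0, "az": 0},
  {"hand": 0.8, "tx": 0, "ty": 0, "tz": 0, "ax": 0, "ay": 0, "az": 0},
  {"hand": 0.8, "tx": 0, "ty": 0, "tz": 0, "ax": 0, "ay": 0, "az": 0},
  {"hand": 0.8, "tx": 0, "ty": 0, "tz": 0, "ax": 0, "ay": 0, "az": 0},
  {"hand": 0.8, "tx": 0, "ty": 0, "tz": 0, "ax": 0, "ay": 0, "az": 0},
  {"hand": 0.8, "tx": 0, "ty": 0, "tz": 0, "ax": 0, "ay": 0, "az": 0},
  {"hand": 0.8, "tx": 0, "ty": 0, "tz": 0, "ax": 0, "ay": 0, "az": 0},
])

```text
t: 5.7
ee_pos: [530.2, -258.4, 62.4]
ee_rot: [-0.283, 0.648, 0.283, 0.648]
force: [0.3, 0.2, 0.2]
width: 68.4
```

Run:
```python
from h import *
st()
look('c7.png',360,160,390,225,60,60,6)
```

```text
t 5.7 pos [ 530.2 -258.4   62.4] phi 0.823 x [ 0.  0. -1.] j [ 0.79  0.56 -0.56  1.85  0.39  0.84  0.86] F [0.27 0.15 0.21] w 68.4
```

View pics/c7.png

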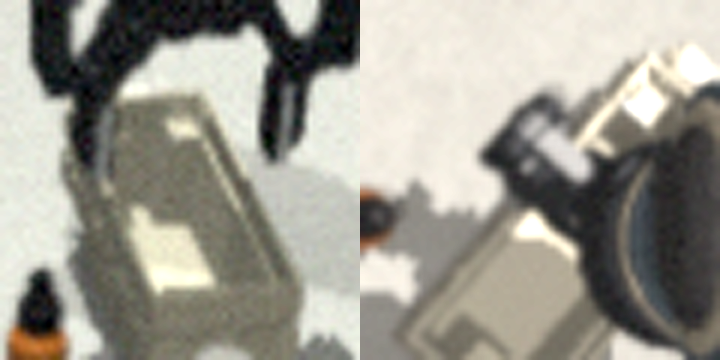

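Request:
move_arm([
  {"hand": 1, "tx": 0, "ty": 0, "tz": 0, "ax": 0, "ay": 0, "az": 0},
  {"hand": 1, "tx": 0, "ty": 0, "tz": 0, "ax": 0, "ay": 0, "az": 0},
  {"hand": 1, "tx": 0, "ty": 0, "tz": 0, "ax": 0, "ay": 0, "az": 0},
  {"hand": 1, "tx": 0, "ty": 0, "tz": -5, "ax": 0, "ay": 0, "az": 0},
  {"hand": 1, "tx": 0, "ty": 0, "tz": -5, "ax": 0, "ay": 0, "az": 0},
  {"hand": 1, "tx": 0, "ty": 0, "tz": -5, "ax": 0, "ay": 0, "az": 0},
  {"hand": 1, "tx": 0, "ty": 0, "tz": -5, "ax": 0, "ay": 0, "az": 0},
  {"hand": 0.8, "tx": 0, "ty": 0, "tz": 0, "ax": 0, "ay": 0, "az": 0},
  {"hand": 0.8, "tx": 0, "ty": 0, "tz": 0, "ax": 0, "ay": 0, "az": 0},
  {"hand": 0.8, "tx": 0, "ty": 0, "tz": 0, "ax": 0, "ay": 0, "az": 0},
])

```text
t: 6.63
ee_pos: [530.3, -258.3, 42.4]
ee_rot: [-0.283, 0.648, 0.283, 0.648]
force: [-0.3, -0.1, -0.0]
width: 68.1
```

Run:
```python
from h import *
st()
look('c8.png',360,160,390,225,60,60,6)
w=R.from_euler('z',.8231).apply([[31.5,0,0],[-31.5,0,0]])
for z in (54,60,66,76): print(z,proj('side',w+[530.3,-258.4,z]).round(1).tolist())
```

```text
t 6.63 pos [ 530.3 -258.3   42.4] phi 0.823 x [ 0.  0. -1.] j [ 0.78  0.59 -0.54  1.86  0.41  0.8   0.85] F [-0.31 -0.08 -0.02] w 68.1
54 [[377.8, 200.0], [401.8, 197.5]]
60 [[377.9, 198.0], [402.0, 195.5]]
66 [[378.1, 196.1], [402.3, 193.6]]
76 [[378.3, 192.8], [402.6, 190.3]]
```

View pics/c8.png

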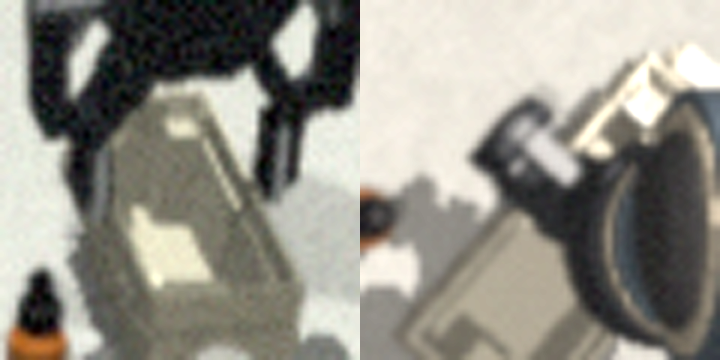

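Request:
move_arm([
  {"hand": 0.6, "tx": 0, "ty": 0, "tz": 0, "ax": 0, "ay": 0, "az": 0},
  {"hand": 0.6, "tx": 0, "ty": 0, "tz": 0, "ax": 0, "ay": 0, "az": 0},
  {"hand": 0.6, "tx": 0, "ty": 0, "tz": 0, "ax": 0, "ay": 0, "az": 0},
  {"hand": 0.6, "tx": 0, "ty": 0, "tz": 0, "ax": 0, "ay": 0, "az": 0},
  {"hand": 0.6, "tx": 0, "ty": 0, "tz": 0, "ax": 0, "ay": 0, "az": 0},
  {"hand": 0.6, "tx": 0, "ty": 0, "tz": 4, "ax": 0, "ay": 0, "az": 0},
  {"hand": 0.6, "tx": 0, "ty": 0, "tz": 4, "ax": 0, "ay": 0, "az": 0},
  {"hand": 0.6, "tx": 0, "ty": 0, "tz": 4, "ax": 0, "ay": 0, "az": 0},
  {"hand": 0.6, "tx": 0, "ty": 0, "tz": 4, "ax": 0, "ay": 0, "az": 0},
  {"hand": 0.6, "tx": 0, "ty": 0, "tz": 4, "ax": 0, "ay": 0, "az": 0},
], force=30)

```text
t: 7.57
ee_pos: [530.0, -258.5, 62.7]
ee_rot: [-0.283, 0.648, 0.283, 0.648]
force: [-0.0, 0.1, -1.2]
width: 61.8
```

Request:
move_arm([
  {"hand": 0.6, "tx": 0, "ty": 0, "tz": 8, "ax": 0, "ay": 0, "az": 0},
  {"hand": 0.6, "tx": 0, "ty": 0, "tz": 8, "ax": 0, "ay": 0, "az": 0},
  {"hand": 0.6, "tx": 0, "ty": 0, "tz": 8, "ax": 0, "ay": 0, "az": 0},
  {"hand": 0.6, "tx": 0, "ty": 0, "tz": 8, "ax": 0, "ay": 0, "az": 0},
  {"hand": 0.6, "tx": 0, "ty": 0, "tz": 8, "ax": 0, "ay": 0, "az": 0},
  {"hand": 0.6, "tx": 0, "ty": 0, "tz": 8, "ax": 0, "ay": 0, "az": 0},
  {"hand": 0.6, "tx": 0, "ty": 0, "tz": 8, "ax": 0, "ay": 0, "az": 0},
  {"hand": 0.6, "tx": 0, "ty": 0, "tz": 0, "ax": 0, "ay": 0, "az": 0},
  {"hand": 0.6, "tx": 0, "ty": 0, "tz": 0, "ax": 0, "ay": 0, "az": 0},
  {"hand": 0.6, "tx": 0, "ty": 0, "tz": 0, "ax": 0, "ay": 0, "az": 0},
])

```text
t: 8.4
ee_pos: [529.8, -258.4, 118.2]
ee_rot: [-0.283, 0.648, 0.283, 0.648]
force: [-0.3, 1.2, -1.1]
width: 61.7
```

Run:
```python
from h import *
st()
look('c9.png',340,130,390,215,100,110,4)
```

```text
t 8.4 pos [ 529.8 -258.4  118.2] phi 0.8229 x [-0.001  0.    -1.   ] j [ 0.82  0.5  -0.59  1.81  0.33  0.94  0.91] F [-0.31  1.15 -1.14] w 61.7
```

View pics/c9.png

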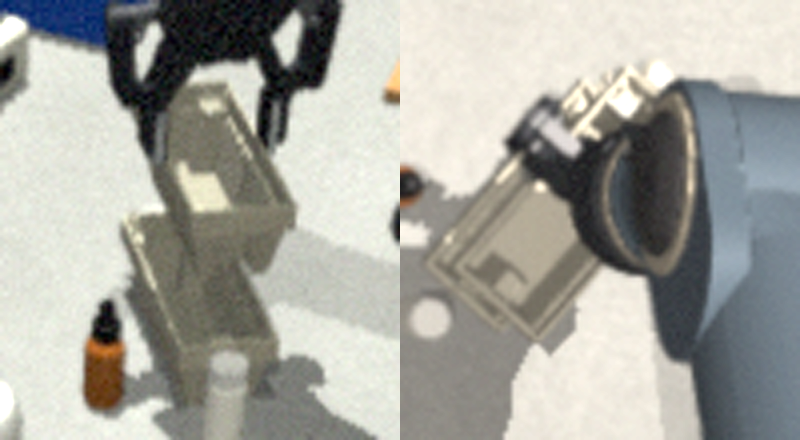

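The upper tray came out alone: the force is about 1.1 N, and the lower tray still stands. I'll lift it clear of the wash bottle.

Request:
move_arm([
  {"hand": 0.6, "tx": 0, "ty": 0, "tz": 12, "ax": 0, "ay": 0, "az": 0},
  {"hand": 0.6, "tx": 0, "ty": 0, "tz": 12, "ax": 0, "ay": 0, "az": 0},
  {"hand": 0.6, "tx": 0, "ty": 0, "tz": 12, "ax": 0, "ay": 0, "az": 0},
  {"hand": 0.6, "tx": 0, "ty": 0, "tz": 12, "ax": 0, "ay": 0, "az": 0},
  {"hand": 0.6, "tx": 0, "ty": 0, "tz": 12, "ax": 0, "ay": 0, "az": 0},
  {"hand": 0.6, "tx": 0, "ty": 0, "tz": 12, "ax": 0, "ay": 0, "az": 0},
  {"hand": 0.6, "tx": 0, "ty": 0, "tz": 12, "ax": 0, "ay": 0, "az": 0},
  {"hand": 0.6, "tx": 0, "ty": 0, "tz": 12, "ax": 0, "ay": 0, "az": 0},
  {"hand": 0.6, "tx": 0, "ty": 0, "tz": 12, "ax": 0, "ay": 0, "az": 0},
  {"hand": 0.6, "tx": 0, "ty": 10, "tz": 9, "ax": 0, "ay": 0, "az": 0},
])

```text
t: 9.33
ee_pos: [530.2, -250.6, 236.9]
ee_rot: [-0.282, 0.648, 0.281, 0.649]
force: [0.4, -0.5, -2.0]
width: 61.7
```

Request:
move_arm([
  {"hand": 0.6, "tx": -2.2, "ty": 20, "tz": 0, "ax": 0, "ay": 0, "az": -0.038},
  {"hand": 0.6, "tx": -2.2, "ty": 20, "tz": 0, "ax": 0, "ay": 0, "az": -0.038},
  {"hand": 0.6, "tx": -2.2, "ty": 20, "tz": 0, "ax": 0, "ay": 0, "az": -0.038},
  {"hand": 0.6, "tx": -2.2, "ty": 20, "tz": 0, "ax": 0, "ay": 0, "az": -0.038},
  {"hand": 0.6, "tx": -2.2, "ty": 20, "tz": 0, "ax": 0, "ay": 0, "az": -0.038},
  {"hand": 0.6, "tx": -2.2, "ty": 20, "tz": 0, "ax": 0, "ay": 0, "az": -0.038},
  {"hand": 0.6, "tx": -2.2, "ty": 20, "tz": 0, "ax": 0, "ay": 0, "az": -0.038},
  {"hand": 0.6, "tx": -2.2, "ty": 20, "tz": 0, "ax": 0, "ay": 0, "az": -0.038},
  {"hand": 0.6, "tx": -2.2, "ty": 20, "tz": 0, "ax": 0, "ay": 0, "az": -0.038},
  {"hand": 0.6, "tx": -2.2, "ty": 20, "tz": 0, "ax": 0, "ay": 0, "az": -0.038},
])

```text
t: 10.17
ee_pos: [507.6, -46.4, 235.8]
ee_rot: [-0.155, 0.69, 0.155, 0.69]
force: [-0.4, 0.5, -1.0]
width: 62.0
```

Run:
```python
from h import *
st()
```

```text
t 10.17 pos [507.6 -46.4 235.8] phi 0.442 x [-0.  0. -1.] j [ 0.59  0.24 -0.68  1.86  0.17  1.1   0.29] F [-0.36  0.53 -0.99] w 62.0
```

Request:
move_arm([
  {"hand": 0.6, "tx": -2.2, "ty": 20, "tz": 0, "ax": 0, "ay": 0, "az": -0.04},
  {"hand": 0.6, "tx": -2.2, "ty": 20, "tz": 0, "ax": 0, "ay": 0, "az": -0.04},
  {"hand": 0.6, "tx": -2.2, "ty": 20, "tz": 0, "ax": 0, "ay": 0, "az": -0.04},
  {"hand": 0.6, "tx": -2.2, "ty": 20, "tz": 0, "ax": 0, "ay": 0, "az": -0.04},
  {"hand": 0.6, "tx": -2.2, "ty": 20, "tz": 0, "ax": 0, "ay": 0, "az": -0.04},
  {"hand": 0.6, "tx": -2.2, "ty": 20, "tz": 0, "ax": 0, "ay": 0, "az": -0.04},
  {"hand": 0.6, "tx": -2.2, "ty": 20, "tz": 0, "ax": 0, "ay": 0, "az": -0.04},
  {"hand": 0.6, "tx": -2.2, "ty": 20, "tz": 0, "ax": 0, "ay": 0, "az": -0.04},
  {"hand": 0.6, "tx": -2.2, "ty": 20, "tz": 0, "ax": 0, "ay": 0, "az": -0.04},
  {"hand": 0.6, "tx": -2.2, "ty": 20, "tz": 0, "ax": 0, "ay": 0, "az": -0.04},
])

```text
t: 11.0
ee_pos: [485.3, 153.3, 235.8]
ee_rot: [-0.015, 0.707, 0.015, 0.707]
force: [1.1, 0.1, -1.3]
width: 61.9
```

Request:
move_arm([
  {"hand": 0.6, "tx": -2.2, "ty": 20, "tz": 0, "ax": 0, "ay": 0, "az": -0.04},
  {"hand": 0.6, "tx": -2.2, "ty": 20, "tz": 0, "ax": 0, "ay": 0, "az": -0.04},
  {"hand": 0.6, "tx": -2.2, "ty": 20, "tz": 0, "ax": 0, "ay": 0, "az": -0.04},
  {"hand": 0.6, "tx": -2.2, "ty": 20, "tz": 0, "ax": 0, "ay": 0, "az": -0.04},
  {"hand": 0.6, "tx": -1.4, "ty": 10.4, "tz": 0, "ax": 0, "ay": 0, "az": -0.014},
  {"hand": 0.6, "tx": 0, "ty": 0, "tz": 0, "ax": 0, "ay": 0, "az": 0},
  {"hand": 0.6, "tx": 0, "ty": 0, "tz": 0, "ax": 0, "ay": 0, "az": 0},
  {"hand": 0.6, "tx": 0, "ty": 0, "tz": 0, "ax": 0, "ay": 0, "az": 0},
  {"hand": 0.6, "tx": 0, "ty": 0, "tz": 0, "ax": 0, "ay": 0, "az": 0},
  {"hand": 0.6, "tx": 0, "ty": 0, "tz": 0, "ax": 0, "ay": 0, "az": 0},
])

```text
t: 11.83
ee_pos: [476.3, 240.9, 235.4]
ee_rot: [0.047, 0.706, -0.047, 0.706]
force: [0.0, -0.4, -0.5]
width: 61.9
```

Run:
```python
from h import *
st()
look('d0.png',210,190,150,220,120,130,3)
```

```text
t 11.83 pos [476.3 240.9 235.4] phi -0.1328 x [ 0.    -0.001 -1.   ] j [ 0.04  0.29 -0.72  1.81  0.21  1.12 -0.88] F [ 0.   -0.39 -0.46] w 61.9
```

View pics/d0.png

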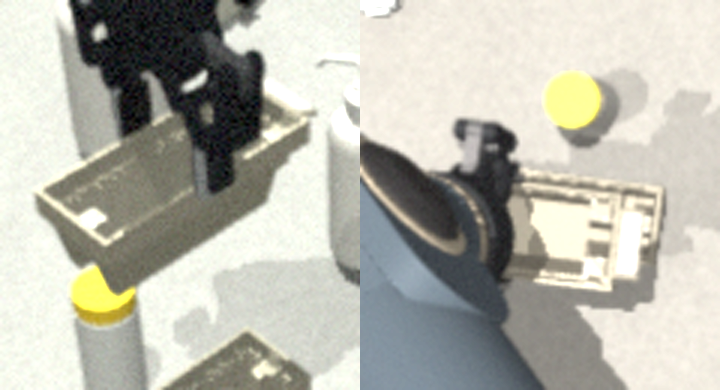

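Run:
```python
from h import *
o=px([(308,118),(107,243),(42,195)],210,190,3)
f=lambda p:(proj('side',corners(p,269))[[1,2,3]]-o).ravel()
r=least_squares(f,[476,241,-1.7],x_scale=[10,10,.1]);print(r.x.round(3),r.fun.round(1))
```

```text
[475.382 239.875  -1.676] [ 0.7 -0.2  1.1  0.9 -1.9 -1. ]
```

Request:
move_arm([
  {"hand": 0.6, "tx": -0.3, "ty": 1.1, "tz": -14, "ax": 0, "ay": 0, "az": 0.002},
  {"hand": 0.6, "tx": 0, "ty": 0, "tz": -16, "ax": 0, "ay": 0, "az": 0},
  {"hand": 0.6, "tx": 0, "ty": 0, "tz": -16, "ax": 0, "ay": 0, "az": 0},
  {"hand": 0.6, "tx": 0, "ty": 0, "tz": -16, "ax": 0, "ay": 0, "az": 0},
  {"hand": 0.6, "tx": 0, "ty": 0, "tz": -16, "ax": 0, "ay": 0, "az": 0},
  {"hand": 0.6, "tx": 0, "ty": 0, "tz": -16, "ax": 0, "ay": 0, "az": 0},
  {"hand": 0.6, "tx": 0, "ty": 0, "tz": -16, "ax": 0, "ay": 0, "az": 0},
  {"hand": 0.6, "tx": 0, "ty": 0, "tz": -16, "ax": 0, "ay": 0, "az": 0},
  {"hand": 0.6, "tx": 0, "ty": 0, "tz": -16, "ax": 0, "ay": 0, "az": 0},
  {"hand": 0.6, "tx": 0, "ty": 0, "tz": 0, "ax": 0, "ay": 0, "az": 0},
])

```text
t: 12.77
ee_pos: [474.0, 241.3, 90.7]
ee_rot: [0.045, 0.707, -0.047, 0.704]
force: [-0.3, 0.0, -1.6]
width: 61.9
```

Request:
move_arm([
  {"hand": 0.6, "tx": 0, "ty": 0, "tz": -3, "ax": 0, "ay": 0, "az": 0},
  {"hand": 0.6, "tx": 0, "ty": 0, "tz": 0, "ax": 0, "ay": 0, "az": 0},
  {"hand": 0.6, "tx": 0, "ty": 0, "tz": 0, "ax": 0, "ay": 0, "az": 0},
  {"hand": 0.6, "tx": 0, "ty": 0, "tz": 0, "ax": 0, "ay": 0, "az": 0},
  {"hand": 0.6, "tx": 0, "ty": 0, "tz": 0, "ax": 0, "ay": 0, "az": 0},
  {"hand": 0.6, "tx": 0, "ty": 0, "tz": 0, "ax": 0, "ay": 0, "az": 0},
  {"hand": 0.6, "tx": 0, "ty": 0, "tz": 0, "ax": 0, "ay": 0, "az": 0},
  {"hand": 0.6, "tx": 0, "ty": 0, "tz": 0, "ax": 0, "ay": 0, "az": 0},
  {"hand": 0.6, "tx": 0, "ty": 0, "tz": 0, "ax": 0, "ay": 0, "az": 0},
  {"hand": 0.6, "tx": 0, "ty": 0, "tz": 0, "ax": 0, "ay": 0, "az": 0},
])

```text
t: 13.6
ee_pos: [475.7, 243.1, 90.4]
ee_rot: [0.046, 0.706, -0.046, 0.706]
force: [-0.1, -0.6, -1.1]
width: 62.0
```

Run:
```python
from h import *
st()
look('d1.png',215,260,165,230,100,110,4)
```

```text
t 13.6 pos [475.7 243.1  90.4] phi -0.129 x [ 0.  0. -1.] j [-0.05  0.46 -0.64  1.96  0.37  0.84 -1.02] F [-0.1  -0.61 -1.12] w 62.0
```

View pics/d1.png

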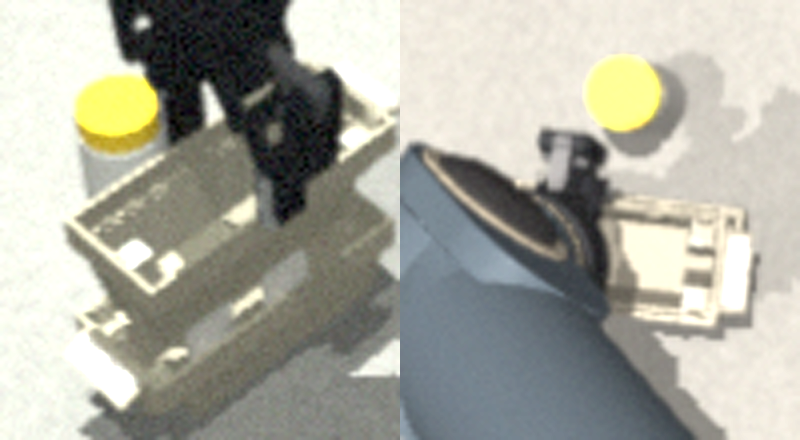

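Run:
```python
from h import *
a=px([(155,293),(70,225)],215,260,4);b=px([(345,208),(315,328)],165,230,4)
f=lambda p:np.r_[(proj('side',corners(p,124))[[2,3]]-a).ravel(),(proj('top',corners(p,124))[[0,1]]-b).ravel()]
r=least_squares(f,[476,241,-1.7],x_scale=[10,10,.1]);print(r.x.round(3),r.fun.round(1))
p=[475.7,243.1,-1.7]
print(proj('side',corners(p,124))[[2,3]]-a, proj('top',corners(p,124))[[0,1]]-b)
```

```text
[473.962 239.894  -1.694] [ 0.9 -0.3  0.1 -2.1 -3.4  1.3  0.8 -0.8]
[[-1.3267494   0.3155463 ]
 [-1.91094256 -1.67245956]] [[-4.81745336  0.71263157]
 [-0.71674894 -1.42191225]]
```

Run:
```python
from h import *
t=optics.camera('top');s=optics.camera('side')
a=t[265:325,205:265];b=s[300:370,228:298]
def ov(n,im,x0,y0,k,p,z):
    im=cv2.resize(im,None,fx=k,fy=k,interpolation=cv2.INTER_CUBIC);im=cv2.convertScaleAbs(im,alpha=1.6)
    q=((proj(n,corners(p,z))-[x0,y0]+.5)*k-.5).astype(int);cv2.polylines(im,[q.reshape(-1,1,2)],1,(0,0,255),1);return im
A=ov('top',a,205,265,6,[475.7,243.1,-1.70],124);B=ov('side',b,228,300,6,[475.7,243.1,-1.70],124)
B=B[:360];cv2.imwrite('pics/d2.png',np.hstack([A,B]))
```

```text
(no output)
```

View pics/d2.png

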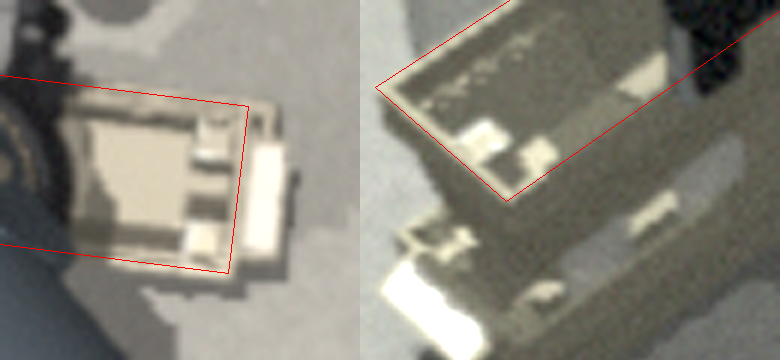

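Request:
move_arm([
  {"hand": 0.6, "tx": 0.2, "ty": -1, "tz": -3, "ax": 0, "ay": 0, "az": 0},
  {"hand": 0.6, "tx": 0, "ty": 0, "tz": -3, "ax": 0, "ay": 0, "az": 0},
  {"hand": 0.6, "tx": 0, "ty": 0, "tz": -3, "ax": 0, "ay": 0, "az": 0},
  {"hand": 0.6, "tx": 0, "ty": 0, "tz": -3, "ax": 0, "ay": 0, "az": 0},
  {"hand": 0.6, "tx": 0, "ty": 0, "tz": -3, "ax": 0, "ay": 0, "az": 0},
  {"hand": 0.6, "tx": 0, "ty": 0, "tz": -3, "ax": 0, "ay": 0, "az": 0},
  {"hand": 0.6, "tx": 0, "ty": 0, "tz": -2, "ax": 0, "ay": 0, "az": 0},
  {"hand": 0.6, "tx": 0, "ty": 0, "tz": -1, "ax": 0, "ay": 0, "az": 0},
  {"hand": 0.6, "tx": 0, "ty": 0, "tz": 0, "ax": 0, "ay": 0, "az": 0},
  {"hand": 0.6, "tx": 0, "ty": 0, "tz": 0, "ax": 0, "ay": 0, "az": 0},
])

```text
t: 14.63
ee_pos: [475.9, 242.2, 69.4]
ee_rot: [0.046, 0.706, -0.045, 0.706]
force: [-0.5, 0.4, -0.7]
width: 62.2
```

Run:
```python
from h import *
st()
look('d3.png',228,290,190,255,70,80,5,1.6)
```

```text
t 14.63 pos [475.9 242.2  69.4] phi -0.1289 x [ 0.  0. -1.] j [-0.06  0.49 -0.63  1.97  0.4   0.8  -1.04] F [-0.52  0.4  -0.72] w 62.2
```

View pics/d3.png

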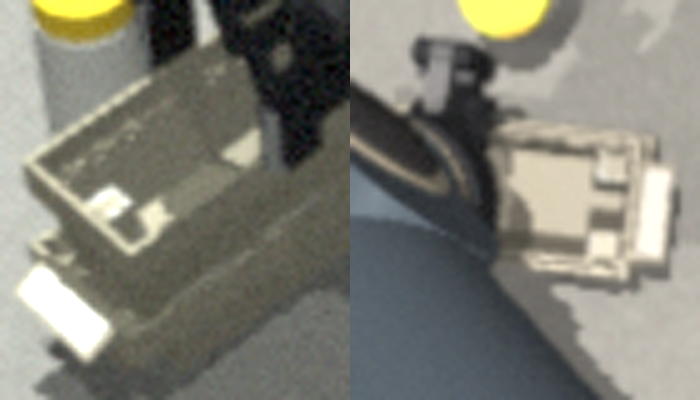

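Request:
move_arm([
  {"hand": 0.6, "tx": 0, "ty": 0, "tz": -1, "ax": 0, "ay": 0, "az": 0},
  {"hand": 0.6, "tx": 0, "ty": 0, "tz": -1, "ax": 0, "ay": 0, "az": 0},
  {"hand": 0.6, "tx": 0, "ty": 0, "tz": -1, "ax": 0, "ay": 0, "az": 0},
  {"hand": 0.6, "tx": 0, "ty": 0, "tz": -1, "ax": 0, "ay": 0, "az": 0},
  {"hand": 0.6, "tx": 0, "ty": 0, "tz": -0.5, "ax": 0, "ay": 0, "az": 0},
  {"hand": 0.6, "tx": 0, "ty": 0, "tz": 0, "ax": 0, "ay": 0, "az": 0},
  {"hand": 0.6, "tx": 0, "ty": 0, "tz": 0, "ax": 0, "ay": 0, "az": 0},
  {"hand": 0.6, "tx": 0, "ty": 0, "tz": 0, "ax": 0, "ay": 0, "az": 0},
  {"hand": 0.6, "tx": 0, "ty": 0, "tz": 0, "ax": 0, "ay": 0, "az": 0},
  {"hand": 0.6, "tx": 0, "ty": 0, "tz": 0, "ax": 0, "ay": 0, "az": 0},
])

```text
t: 15.57
ee_pos: [475.9, 242.1, 65.0]
ee_rot: [0.046, 0.706, -0.046, 0.706]
force: [-0.7, -0.4, 1.3]
width: 61.8
```

Request:
move_arm([
  {"hand": 0.6, "tx": 0, "ty": 0, "tz": -0.5, "ax": 0, "ay": 0, "az": 0},
  {"hand": 0.6, "tx": 0, "ty": 0, "tz": 0, "ax": 0, "ay": 0, "az": 0},
  {"hand": 0.6, "tx": 0, "ty": 0, "tz": 0, "ax": 0, "ay": 0, "az": 0},
  {"hand": 0.6, "tx": 0, "ty": 0, "tz": 0, "ax": 0, "ay": 0, "az": 0},
  {"hand": 0.6, "tx": 0, "ty": 0, "tz": 0, "ax": 0, "ay": 0, "az": 0},
  {"hand": 0.6, "tx": 0, "ty": 0, "tz": 0, "ax": 0, "ay": 0, "az": 0},
  {"hand": 0.6, "tx": 0, "ty": 0, "tz": 0, "ax": 0, "ay": 0, "az": 0},
  {"hand": 0.6, "tx": 0, "ty": 0, "tz": 0, "ax": 0, "ay": 0, "az": 0},
  {"hand": 0.6, "tx": 0, "ty": 0, "tz": 0, "ax": 0, "ay": 0, "az": 0},
  {"hand": 0.6, "tx": 0, "ty": 0, "tz": 0, "ax": 0, "ay": 0, "az": 0},
])

```text
t: 16.4
ee_pos: [475.8, 242.1, 64.9]
ee_rot: [0.045, 0.706, -0.046, 0.706]
force: [-1.0, -1.5, 5.6]
width: 62.3
```

Contact came at TCP z = 64.9, against 64.4 predicted for the ledges. I'll release with a small opening and rise.

Request:
move_arm([
  {"hand": 0.84, "tx": 0, "ty": 0, "tz": 0, "ax": 0, "ay": 0, "az": 0},
  {"hand": 0.84, "tx": 0, "ty": 0, "tz": 0, "ax": 0, "ay": 0, "az": 0},
  {"hand": 0.84, "tx": 0, "ty": 0, "tz": 0, "ax": 0, "ay": 0, "az": 0},
  {"hand": 0.84, "tx": 0, "ty": 0, "tz": 0, "ax": 0, "ay": 0, "az": 0},
  {"hand": 0.84, "tx": 0, "ty": 0, "tz": 0, "ax": 0, "ay": 0, "az": 0},
  {"hand": 0.84, "tx": 0, "ty": 0, "tz": 3, "ax": 0, "ay": 0, "az": 0},
  {"hand": 0.84, "tx": 0, "ty": 0, "tz": 6, "ax": 0, "ay": 0, "az": 0},
  {"hand": 0.84, "tx": 0, "ty": 0, "tz": 8, "ax": 0, "ay": 0, "az": 0},
  {"hand": 0.84, "tx": 0, "ty": 0, "tz": 10, "ax": 0, "ay": 0, "az": 0},
  {"hand": 0.84, "tx": 0, "ty": 0, "tz": 12, "ax": 0, "ay": 0, "az": 0},
])

```text
t: 17.23
ee_pos: [475.8, 242.2, 104.5]
ee_rot: [0.046, 0.706, -0.045, 0.706]
force: [0.7, -0.3, 0.0]
width: 71.7
```

Request:
move_arm([
  {"hand": 0.84, "tx": 0, "ty": 0, "tz": 14, "ax": 0, "ay": 0, "az": 0},
  {"hand": 0.84, "tx": 0, "ty": 0, "tz": 14, "ax": 0, "ay": 0, "az": 0},
  {"hand": 0.84, "tx": 0, "ty": 0, "tz": 14, "ax": 0, "ay": 0, "az": 0},
  {"hand": 0.84, "tx": 0, "ty": 0, "tz": 14, "ax": 0, "ay": 0, "az": 0},
  {"hand": 0.84, "tx": 0, "ty": 0, "tz": 14, "ax": 0, "ay": 0, "az": 0},
  {"hand": 0.84, "tx": 0, "ty": 0, "tz": 14, "ax": 0, "ay": 0, "az": 0},
  {"hand": 0.84, "tx": 0, "ty": 0, "tz": 14, "ax": 0, "ay": 0, "az": 0},
  {"hand": 0.84, "tx": 0, "ty": 0, "tz": 14, "ax": 0, "ay": 0, "az": 0},
  {"hand": 0.84, "tx": 0, "ty": 0, "tz": 14, "ax": 0, "ay": 0, "az": 0},
  {"hand": 0.84, "tx": 0, "ty": 0, "tz": 5, "ax": 0, "ay": 0, "az": 0},
])

```text
t: 18.07
ee_pos: [476.7, 243.1, 237.7]
ee_rot: [0.046, 0.704, -0.045, 0.707]
force: [-0.0, -0.6, -0.2]
width: 71.6
```

Run:
```python
from h import *
st()
look('d4.png',220,270,165,240,100,100,4,1.6)
```

```text
t 18.07 pos [476.7 243.1 237.7] phi -0.1288 x [ 0.004  0.002 -1.   ] j [ 0.04  0.29 -0.72  1.8   0.21  1.12 -0.88] F [-0.01 -0.62 -0.17] w 71.6
```

View pics/d4.png

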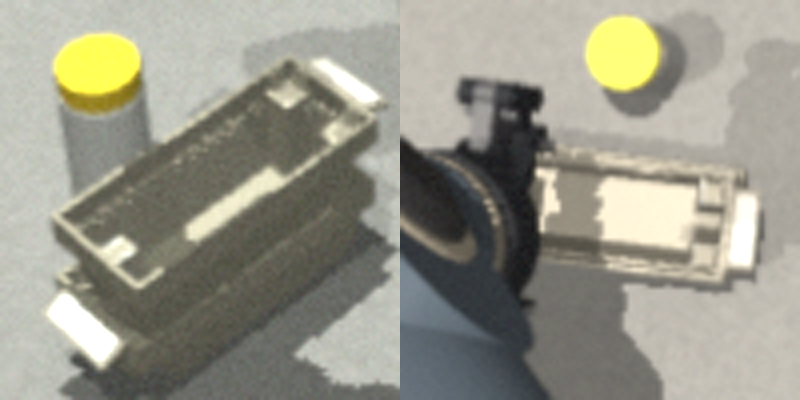

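Run:
```python
from h import *
o=px([(297,60),(380,110),(137,290),(56,215)],220,270,4)
p,r=fit({'side':o},98,(476,242,-1.7));print(p.round(3),r)
p,r=fit({'side':o},98,(476,242,-1.7),True);print(p.round(3),r)
# lower tray check, from clear view now
t=optics.camera('top');s=optics.camera('side')
f=lambda i,x,y:cv2.convertScaleAbs(cv2.resize(i[y:y+90,x:x+100],None,fx=4,fy=4,interpolation=cv2.INTER_CUBIC),alpha=1.8)
cv2.imwrite('pics/d5.png',np.hstack([f(s,340,160),f(t,380,225)]))
```

```text
[474.74  240.725  -1.707] [-0.5 -1.5  0.5  2.2  0.5  0.1 -0.6 -0.3]
[479.923 235.794  -1.713  89.528] [-0.5 -0.8  0.2  2.8  0.5 -0.  -0.2 -0.3]
```

View pics/d5.png

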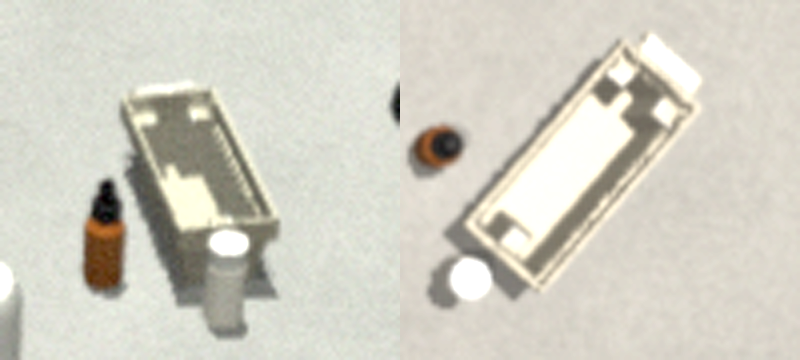

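Run:
```python
from h import *
N={'side':px([(122,95),(213,91),(280,222),(182,235)],340,160,4),'top':px([(223,40),(298,107),(143,290),(67,222)],380,225,4)}
for o in (N,{'top':N['top']},{'side':N['side']}):
    p,r=fit(o,54,(530,-258,-.75));print(p.round(3),r)
st()
```

```text
[ 530.874 -257.459   -0.739] [ 0.2  0.8  0.5 -0.7  0.6 -0.4  0.  -0.8 -0.1 -0.8  0.4 -0.4 -0.7  0.4
 -1.2  0.1]
[ 530.424 -258.418   -0.736] [ 0.2 -0.7  0.8 -0.3 -0.2  0.6 -0.7  0.3]
[ 530.596 -255.499   -0.739] [-0.1  1.1  0.2 -0.3  0.2 -0.  -0.3 -0.4]
t 18.27 pos [475.5 241.8 234.2] phi -0.129 x [-0. -0. -1.] j [ 0.04  0.29 -0.72  1.81  0.22  1.12 -0.88] F [-0.24 -0.11  0.27] w 72.2
```

Request:
move_arm([
  {"hand": 1, "tx": 2.2, "ty": -20, "tz": 0, "ax": 0, "ay": 0, "az": -0.088},
  {"hand": 1, "tx": 2.2, "ty": -20, "tz": 0, "ax": 0, "ay": 0, "az": -0.088},
  {"hand": 1, "tx": 2.2, "ty": -20, "tz": 0, "ax": 0, "ay": 0, "az": -0.088},
  {"hand": 1, "tx": 2.2, "ty": -20, "tz": 0, "ax": 0, "ay": 0, "az": -0.088},
  {"hand": 1, "tx": 2.2, "ty": -20, "tz": 0, "ax": 0, "ay": 0, "az": -0.088},
  {"hand": 1, "tx": 2.2, "ty": -20, "tz": 0, "ax": 0, "ay": 0, "az": -0.088},
  {"hand": 1, "tx": 2.2, "ty": -20, "tz": 0, "ax": 0, "ay": 0, "az": -0.088},
  {"hand": 1, "tx": 2.2, "ty": -20, "tz": 0, "ax": 0, "ay": 0, "az": -0.088},
  {"hand": 1, "tx": 2.2, "ty": -20, "tz": 0, "ax": 0, "ay": 0, "az": -0.088},
  {"hand": 1, "tx": 2.2, "ty": -20, "tz": 0, "ax": 0, "ay": 0, "az": -0.088},
])

```text
t: 19.1
ee_pos: [497.1, 41.0, 233.4]
ee_rot: [0.343, 0.619, -0.343, 0.618]
force: [1.2, 0.3, -0.2]
width: 85.5
```

Request:
move_arm([
  {"hand": 1, "tx": 2.2, "ty": -20, "tz": 0, "ax": 0, "ay": 0, "az": -0.088},
  {"hand": 1, "tx": 2.2, "ty": -20, "tz": 0, "ax": 0, "ay": 0, "az": -0.088},
  {"hand": 1, "tx": 2.2, "ty": -20, "tz": 0, "ax": 0, "ay": 0, "az": -0.088},
  {"hand": 1, "tx": 2.2, "ty": -20, "tz": 0, "ax": 0, "ay": 0, "az": -0.088},
  {"hand": 1, "tx": 2.2, "ty": -20, "tz": 0, "ax": 0, "ay": 0, "az": -0.088},
  {"hand": 1, "tx": 2.2, "ty": -20, "tz": 0, "ax": 0, "ay": 0, "az": -0.088},
  {"hand": 1, "tx": 2.2, "ty": -20, "tz": 0, "ax": 0, "ay": 0, "az": -0.088},
  {"hand": 1, "tx": 2.2, "ty": -20, "tz": 0, "ax": 0, "ay": 0, "az": -0.088},
  {"hand": 1, "tx": 2.2, "ty": -20, "tz": 0, "ax": 0, "ay": 0, "az": -0.088},
  {"hand": 1, "tx": 2.2, "ty": -20, "tz": 0, "ax": 0, "ay": 0, "az": -0.088},
])

```text
t: 19.93
ee_pos: [519.2, -158.7, 233.2]
ee_rot: [-0.573, -0.414, 0.574, -0.413]
force: [-0.1, -0.4, 0.1]
width: 85.3
```

Request:
move_arm([
  {"hand": 1, "tx": 2.2, "ty": -20, "tz": 0, "ax": 0, "ay": 0, "az": -0.088},
  {"hand": 1, "tx": 2.2, "ty": -20, "tz": 0, "ax": 0, "ay": 0, "az": -0.088},
  {"hand": 1, "tx": 2.2, "ty": -20, "tz": 0, "ax": 0, "ay": 0, "az": -0.088},
  {"hand": 1, "tx": 2.2, "ty": -20, "tz": 0, "ax": 0, "ay": 0, "az": -0.088},
  {"hand": 1, "tx": 2.2, "ty": -20, "tz": 0, "ax": 0, "ay": 0, "az": -0.072},
  {"hand": 1, "tx": 0, "ty": 0, "tz": 0, "ax": 0, "ay": 0, "az": 0},
  {"hand": 1, "tx": 0, "ty": 0, "tz": 0, "ax": 0, "ay": 0, "az": 0},
  {"hand": 1, "tx": 0, "ty": 0, "tz": 0, "ax": 0, "ay": 0, "az": 0},
  {"hand": 1, "tx": 0, "ty": 0, "tz": 0, "ax": 0, "ay": 0, "az": 0},
  {"hand": 1, "tx": 0, "ty": 0, "tz": 0, "ax": 0, "ay": 0, "az": 0},
])

```text
t: 20.77
ee_pos: [531.0, -256.5, 234.3]
ee_rot: [-0.647, -0.286, 0.647, -0.285]
force: [1.0, 1.0, 0.0]
width: 85.7
```

Run:
```python
from h import *
st()
```

```text
t 20.77 pos [ 531.  -256.5  234.3] phi -2.3107 x [-0.     0.001 -1.   ] j [ 0.48  0.31 -0.12  1.71  0.04  1.12 -1.97] F [0.99 1.05 0.02] w 85.7
```

Request:
move_arm([
  {"hand": 1, "tx": -0.5, "ty": -1.5, "tz": -19, "ax": 0, "ay": 0, "az": -0.002},
  {"hand": 1, "tx": 0, "ty": 0, "tz": -19, "ax": 0, "ay": 0, "az": 0},
  {"hand": 1, "tx": 0, "ty": 0, "tz": -19, "ax": 0, "ay": 0, "az": 0},
  {"hand": 1, "tx": 0, "ty": 0, "tz": -19, "ax": 0, "ay": 0, "az": 0},
  {"hand": 1, "tx": 0, "ty": 0, "tz": -19, "ax": 0, "ay": 0, "az": 0},
  {"hand": 1, "tx": 0, "ty": 0, "tz": -19, "ax": 0, "ay": 0, "az": 0},
  {"hand": 1, "tx": 0, "ty": 0, "tz": -19, "ax": 0, "ay": 0, "az": 0},
  {"hand": 1, "tx": 0, "ty": 0, "tz": -19, "ax": 0, "ay": 0, "az": 0},
  {"hand": 1, "tx": 0, "ty": 0, "tz": -19, "ax": 0, "ay": 0, "az": 0},
  {"hand": 1, "tx": 0, "ty": 0, "tz": 0, "ax": 0, "ay": 0, "az": 0},
])

```text
t: 21.6
ee_pos: [527.9, -257.5, 60.0]
ee_rot: [-0.646, -0.286, 0.649, -0.283]
force: [-0.4, 0.3, -0.3]
width: 85.6
```

Request:
move_arm([
  {"hand": 1, "tx": 0, "ty": 0, "tz": 0, "ax": 0, "ay": 0, "az": 0},
  {"hand": 1, "tx": 0, "ty": 0, "tz": 0, "ax": 0, "ay": 0, "az": 0},
  {"hand": 1, "tx": 0, "ty": 0, "tz": 0, "ax": 0, "ay": 0, "az": 0},
  {"hand": 1, "tx": 0, "ty": 0, "tz": 0, "ax": 0, "ay": 0, "az": 0},
  {"hand": 1, "tx": 0, "ty": 0, "tz": 0, "ax": 0, "ay": 0, "az": 0},
  {"hand": 1, "tx": 0, "ty": 0, "tz": 0, "ax": 0, "ay": 0, "az": 0},
  {"hand": 1, "tx": 0, "ty": 0, "tz": 0, "ax": 0, "ay": 0, "az": 0},
  {"hand": 1, "tx": 0, "ty": 0, "tz": 0, "ax": 0, "ay": 0, "az": 0},
  {"hand": 1, "tx": 0, "ty": 0, "tz": 0, "ax": 0, "ay": 0, "az": 0},
  {"hand": 1, "tx": 0, "ty": 0, "tz": 0, "ax": 0, "ay": 0, "az": 0},
])

```text
t: 22.43
ee_pos: [530.4, -259.4, 63.4]
ee_rot: [-0.648, -0.284, 0.648, -0.284]
force: [-0.5, -0.5, -1.4]
width: 85.6
```

Run:
```python
from h import *
st()
look('e0.png',345,150,390,225,80,90,5,1.8)
```

```text
t 22.43 pos [ 530.4 -259.4   63.4] phi -2.315 x [ 0. -0. -1.] j [ 0.47  0.5  -0.11  1.87  0.08  0.78 -2.  ] F [-0.52 -0.5  -1.41] w 85.6
```

View pics/e0.png

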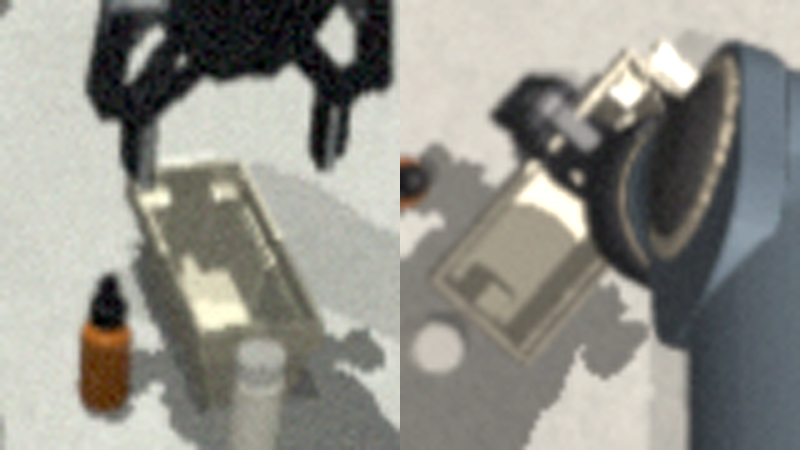

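Request:
move_arm([
  {"hand": 1, "tx": 0, "ty": 1, "tz": -8, "ax": 0, "ay": 0, "az": 0},
  {"hand": 1, "tx": 0, "ty": 0, "tz": -8, "ax": 0, "ay": 0, "az": 0},
  {"hand": 1, "tx": 0, "ty": 0, "tz": -8, "ax": 0, "ay": 0, "az": 0},
  {"hand": 1, "tx": 0, "ty": 0, "tz": -8, "ax": 0, "ay": 0, "az": 0},
  {"hand": 1, "tx": 0, "ty": 0, "tz": -7, "ax": 0, "ay": 0, "az": 0},
  {"hand": 1, "tx": 0, "ty": 0, "tz": -4, "ax": 0, "ay": 0, "az": 0},
  {"hand": 1, "tx": 0, "ty": 0, "tz": 0, "ax": 0, "ay": 0, "az": 0},
  {"hand": 1, "tx": 0, "ty": 0, "tz": 0, "ax": 0, "ay": 0, "az": 0},
  {"hand": 1, "tx": 0, "ty": 0, "tz": 0, "ax": 0, "ay": 0, "az": 0},
  {"hand": 1, "tx": 0, "ty": 0, "tz": 0, "ax": 0, "ay": 0, "az": 0},
])

```text
t: 23.37
ee_pos: [530.8, -258.5, 20.9]
ee_rot: [0.648, 0.284, -0.647, 0.284]
force: [0.4, 0.9, 0.3]
width: 85.8
```

Request:
move_arm([
  {"hand": 0.6, "tx": 0, "ty": 0, "tz": 0, "ax": 0, "ay": 0, "az": 0},
  {"hand": 0.6, "tx": 0, "ty": 0, "tz": 0, "ax": 0, "ay": 0, "az": 0},
  {"hand": 0.6, "tx": 0, "ty": 0, "tz": 0, "ax": 0, "ay": 0, "az": 0},
  {"hand": 0.6, "tx": 0, "ty": 0, "tz": 0, "ax": 0, "ay": 0, "az": 0},
  {"hand": 0.6, "tx": 0, "ty": 0, "tz": 0, "ax": 0, "ay": 0, "az": 0},
  {"hand": 0.6, "tx": 0, "ty": 0, "tz": 0, "ax": 0, "ay": 0, "az": 0},
  {"hand": 0.6, "tx": 0, "ty": 0, "tz": 0, "ax": 0, "ay": 0, "az": 0},
  {"hand": 0.6, "tx": 0, "ty": 0, "tz": 0, "ax": 0, "ay": 0, "az": 0},
  {"hand": 0.6, "tx": 0, "ty": 0, "tz": 0, "ax": 0, "ay": 0, "az": 0},
  {"hand": 0.6, "tx": 0, "ty": 0, "tz": 0, "ax": 0, "ay": 0, "az": 0},
], force=30)

```text
t: 24.2
ee_pos: [530.8, -258.5, 21.0]
ee_rot: [0.648, 0.284, -0.647, 0.284]
force: [-0.3, -0.5, 6.0]
width: 61.8
```

Run:
```python
from h import *
st()
look('e1.png',345,150,390,225,80,90,5,1.8)
```

```text
t 24.2 pos [ 530.8 -258.5   21. ] phi -2.3149 x [ 0.001 -0.    -1.   ] j [ 0.46  0.56 -0.11  1.89  0.09  0.69 -2.01] F [-0.34 -0.46  5.96] w 61.8
```

View pics/e1.png

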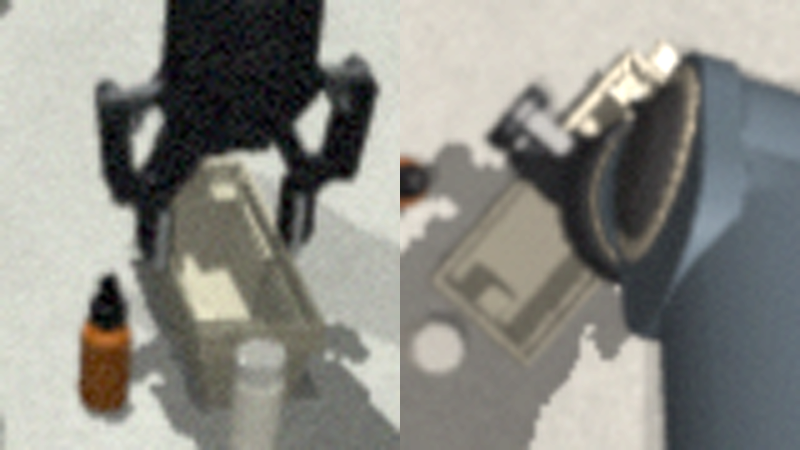

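Request:
move_arm([
  {"hand": 0.6, "tx": 0, "ty": 0, "tz": 5, "ax": 0, "ay": 0, "az": 0},
  {"hand": 0.6, "tx": 0, "ty": 0, "tz": 10, "ax": 0, "ay": 0, "az": 0},
  {"hand": 0.6, "tx": 0, "ty": 0, "tz": 14, "ax": 0, "ay": 0, "az": 0},
  {"hand": 0.6, "tx": 0, "ty": 0, "tz": 14, "ax": 0, "ay": 0, "az": 0},
  {"hand": 0.6, "tx": 0, "ty": 0, "tz": 14, "ax": 0, "ay": 0, "az": 0},
  {"hand": 0.6, "tx": 0, "ty": 0, "tz": 14, "ax": 0, "ay": 0, "az": 0},
  {"hand": 0.6, "tx": 0, "ty": 0, "tz": 14, "ax": 0, "ay": 0, "az": 0},
  {"hand": 0.6, "tx": 0, "ty": 0, "tz": 14, "ax": 0, "ay": 0, "az": 0},
  {"hand": 0.6, "tx": 0, "ty": 0, "tz": 14, "ax": 0, "ay": 0, "az": 0},
  {"hand": 0.6, "tx": 0, "ty": 0, "tz": 14, "ax": 0, "ay": 0, "az": 0},
])

```text
t: 25.13
ee_pos: [530.0, -258.3, 148.5]
ee_rot: [-0.647, -0.284, 0.648, -0.284]
force: [0.3, 0.1, -1.4]
width: 61.7
```

Request:
move_arm([
  {"hand": 0.6, "tx": 0, "ty": 0, "tz": 14, "ax": 0, "ay": 0, "az": 0},
  {"hand": 0.6, "tx": 0, "ty": 0, "tz": 14, "ax": 0, "ay": 0, "az": 0},
  {"hand": 0.6, "tx": 0, "ty": 0, "tz": 14, "ax": 0, "ay": 0, "az": 0},
  {"hand": 0.6, "tx": 0, "ty": 0, "tz": 14, "ax": 0, "ay": 0, "az": 0},
  {"hand": 0.6, "tx": 0, "ty": 0, "tz": 14, "ax": 0, "ay": 0, "az": 0},
  {"hand": 0.6, "tx": 0, "ty": 0, "tz": 14, "ax": 0, "ay": 0, "az": 0},
  {"hand": 0.6, "tx": 0, "ty": 0, "tz": 9, "ax": 0, "ay": 0, "az": 0},
  {"hand": 0.6, "tx": 0, "ty": 0, "tz": 0, "ax": 0, "ay": 0, "az": 0},
  {"hand": 0.6, "tx": 0, "ty": 0, "tz": 0, "ax": 0, "ay": 0, "az": 0},
  {"hand": 0.6, "tx": 0, "ty": 0, "tz": 0, "ax": 0, "ay": 0, "az": 0},
])

```text
t: 25.97
ee_pos: [529.7, -258.1, 239.5]
ee_rot: [-0.647, -0.284, 0.648, -0.284]
force: [-0.5, 0.1, -1.4]
width: 62.1
```

Run:
```python
from h import *
st()
```

```text
t 25.97 pos [ 529.7 -258.1  239.5] phi -2.315 x [-0.002  0.001 -1.   ] j [ 0.48  0.31 -0.12  1.7   0.04  1.13 -1.97] F [-0.54  0.11 -1.44] w 62.1
```

Request:
move_arm([
  {"hand": 0.6, "tx": -2.2, "ty": 20, "tz": 0, "ax": 0, "ay": 0, "az": 0.088},
  {"hand": 0.6, "tx": -2.2, "ty": 20, "tz": 0, "ax": 0, "ay": 0, "az": 0.088},
  {"hand": 0.6, "tx": -2.2, "ty": 20, "tz": 0, "ax": 0, "ay": 0, "az": 0.088},
  {"hand": 0.6, "tx": -2.2, "ty": 20, "tz": 0, "ax": 0, "ay": 0, "az": 0.088},
  {"hand": 0.6, "tx": -2.2, "ty": 20, "tz": 0, "ax": 0, "ay": 0, "az": 0.088},
  {"hand": 0.6, "tx": -2.2, "ty": 20, "tz": 0, "ax": 0, "ay": 0, "az": 0.088},
  {"hand": 0.6, "tx": -2.2, "ty": 20, "tz": 0, "ax": 0, "ay": 0, "az": 0.088},
  {"hand": 0.6, "tx": -2.2, "ty": 20, "tz": 0, "ax": 0, "ay": 0, "az": 0.088},
  {"hand": 0.6, "tx": -2.2, "ty": 20, "tz": 0, "ax": 0, "ay": 0, "az": 0.088},
  {"hand": 0.6, "tx": -2.2, "ty": 20, "tz": 0, "ax": 0, "ay": 0, "az": 0.088},
])

```text
t: 26.8
ee_pos: [507.4, -57.4, 239.3]
ee_rot: [0.463, 0.534, -0.464, 0.533]
force: [0.1, -0.3, -1.4]
width: 61.8
```

Request:
move_arm([
  {"hand": 0.6, "tx": -2.2, "ty": 20, "tz": 0, "ax": 0, "ay": 0, "az": 0.088},
  {"hand": 0.6, "tx": -2.2, "ty": 20, "tz": 0, "ax": 0, "ay": 0, "az": 0.088},
  {"hand": 0.6, "tx": -2.2, "ty": 20, "tz": 0, "ax": 0, "ay": 0, "az": 0.088},
  {"hand": 0.6, "tx": -2.2, "ty": 20, "tz": 0, "ax": 0, "ay": 0, "az": 0.088},
  {"hand": 0.6, "tx": -2.2, "ty": 20, "tz": 0, "ax": 0, "ay": 0, "az": 0.088},
  {"hand": 0.6, "tx": -2.2, "ty": 20, "tz": 0, "ax": 0, "ay": 0, "az": 0.088},
  {"hand": 0.6, "tx": -2.2, "ty": 20, "tz": 0, "ax": 0, "ay": 0, "az": 0.088},
  {"hand": 0.6, "tx": -2.2, "ty": 20, "tz": 0, "ax": 0, "ay": 0, "az": 0.088},
  {"hand": 0.6, "tx": -2.2, "ty": 20, "tz": 0, "ax": 0, "ay": 0, "az": 0.088},
  {"hand": 0.6, "tx": -2.2, "ty": 20, "tz": 0, "ax": 0, "ay": 0, "az": 0.088},
])

```text
t: 27.63
ee_pos: [485.5, 142.3, 239.4]
ee_rot: [0.192, 0.681, -0.193, 0.68]
force: [0.5, -0.4, 0.3]
width: 62.4
```

Request:
move_arm([
  {"hand": 0.6, "tx": -2.2, "ty": 20, "tz": 0, "ax": 0, "ay": 0, "az": 0.088},
  {"hand": 0.6, "tx": -2.2, "ty": 20, "tz": 0, "ax": 0, "ay": 0, "az": 0.088},
  {"hand": 0.6, "tx": -2.2, "ty": 20, "tz": 0, "ax": 0, "ay": 0, "az": 0.088},
  {"hand": 0.6, "tx": -2.2, "ty": 20, "tz": 0, "ax": 0, "ay": 0, "az": 0.088},
  {"hand": 0.6, "tx": -1.1, "ty": 20, "tz": 0, "ax": 0, "ay": 0, "az": 0.073},
  {"hand": 0.6, "tx": 0, "ty": 0, "tz": 0, "ax": 0, "ay": 0, "az": 0},
  {"hand": 0.6, "tx": 0, "ty": 0, "tz": 0, "ax": 0, "ay": 0, "az": 0},
  {"hand": 0.6, "tx": 0, "ty": 0, "tz": 0, "ax": 0, "ay": 0, "az": 0},
  {"hand": 0.6, "tx": 0, "ty": 0, "tz": 0, "ax": 0, "ay": 0, "az": 0},
  {"hand": 0.6, "tx": 0, "ty": 0, "tz": 0, "ax": 0, "ay": 0, "az": 0},
])

```text
t: 28.47
ee_pos: [476.7, 240.4, 240.1]
ee_rot: [0.046, 0.706, -0.047, 0.705]
force: [-0.2, 0.5, -1.7]
width: 61.8
```

Run:
```python
from h import *
st()
look('e2.png',210,190,150,220,120,150,3,1.8)
```

```text
t 28.47 pos [476.7 240.4 240.1] phi -0.1322 x [-0.    -0.001 -1.   ] j [ 0.04  0.29 -0.72  1.8   0.21  1.13 -0.88] F [-0.18  0.52 -1.73] w 61.8
```

View pics/e2.png

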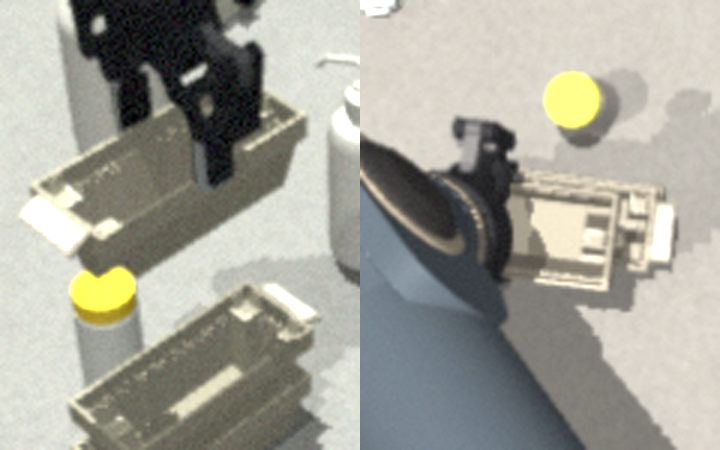

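Request:
move_arm([
  {"hand": 0.6, "tx": 0, "ty": 0, "tz": -13, "ax": 0, "ay": 0, "az": 0},
  {"hand": 0.6, "tx": 0, "ty": 0, "tz": -13, "ax": 0, "ay": 0, "az": 0},
  {"hand": 0.6, "tx": 0, "ty": 0, "tz": -13, "ax": 0, "ay": 0, "az": 0},
  {"hand": 0.6, "tx": 0, "ty": 0, "tz": -13, "ax": 0, "ay": 0, "az": 0},
  {"hand": 0.6, "tx": 0, "ty": 0, "tz": -13, "ax": 0, "ay": 0, "az": 0},
  {"hand": 0.6, "tx": 0, "ty": 0, "tz": -13, "ax": 0, "ay": 0, "az": 0},
  {"hand": 0.6, "tx": 0, "ty": 0, "tz": -13, "ax": 0, "ay": 0, "az": 0},
  {"hand": 0.6, "tx": 0, "ty": 0, "tz": -10, "ax": 0, "ay": 0, "az": 0},
  {"hand": 0.6, "tx": 0, "ty": 0, "tz": -3, "ax": 0, "ay": 0, "az": 0},
  {"hand": 0.6, "tx": 0, "ty": 0, "tz": 0, "ax": 0, "ay": 0, "az": 0},
])

```text
t: 29.4
ee_pos: [476.2, 241.1, 135.8]
ee_rot: [0.046, 0.706, -0.046, 0.705]
force: [-0.7, 0.1, -1.1]
width: 62.3
```

Request:
move_arm([
  {"hand": 0.6, "tx": 0, "ty": 0, "tz": 0, "ax": 0, "ay": 0, "az": 0},
  {"hand": 0.6, "tx": 0, "ty": 0, "tz": 0, "ax": 0, "ay": 0, "az": 0},
  {"hand": 0.6, "tx": 0, "ty": 0, "tz": 0, "ax": 0, "ay": 0, "az": 0},
  {"hand": 0.6, "tx": 0, "ty": 0, "tz": 0, "ax": 0, "ay": 0, "az": 0},
  {"hand": 0.6, "tx": 0, "ty": 0, "tz": 0, "ax": 0, "ay": 0, "az": 0},
  {"hand": 0.6, "tx": 0, "ty": 0, "tz": 0, "ax": 0, "ay": 0, "az": 0},
  {"hand": 0.6, "tx": 0, "ty": 0, "tz": 0, "ax": 0, "ay": 0, "az": 0},
  {"hand": 0.6, "tx": 0, "ty": 0, "tz": 0, "ax": 0, "ay": 0, "az": 0},
  {"hand": 0.6, "tx": 0, "ty": 0, "tz": 0, "ax": 0, "ay": 0, "az": 0},
  {"hand": 0.6, "tx": 0, "ty": 0, "tz": 0, "ax": 0, "ay": 0, "az": 0},
])

```text
t: 30.23
ee_pos: [476.5, 241.6, 136.4]
ee_rot: [0.046, 0.706, -0.046, 0.706]
force: [-0.2, 0.5, -0.1]
width: 62.0
```

Run:
```python
from h import *
st()
t=optics.camera('top');s=optics.camera('side')
P=arm.read_state()['ee_pos']
def ov(n,im,x0,y0,w,h,k,L):
    im=cv2.resize(im[y0:y0+h,x0:x0+w],None,fx=k,fy=k,interpolation=cv2.INTER_CUBIC);im=cv2.convertScaleAbs(im,alpha=1.7)
    for p,z,c in L:
        q=((proj(n,corners(p,z))-[x0,y0]+.5)*k-.5).astype(int);cv2.polylines(im,[q.reshape(-1,1,2)],1,c,1)
    return im
L=[((P[0],P[1],1.44),P[2]-21+54,(0,0,255)),((475.8,242.1,-1.70),98,(255,0,0))]
cv2.imwrite('pics/e3.png',np.hstack([ov('side',s,220,250,80,110,5,L),ov('top',t,190,250,75,110,5,L)]))
```

```text
t 30.23 pos [476.5 241.6 136.4] phi -0.13 x [ 0.  0. -1.] j [-0.01  0.4  -0.68  1.92  0.31  0.93 -0.97] F [-0.15  0.51 -0.14] w 62.0
```

View pics/e3.png

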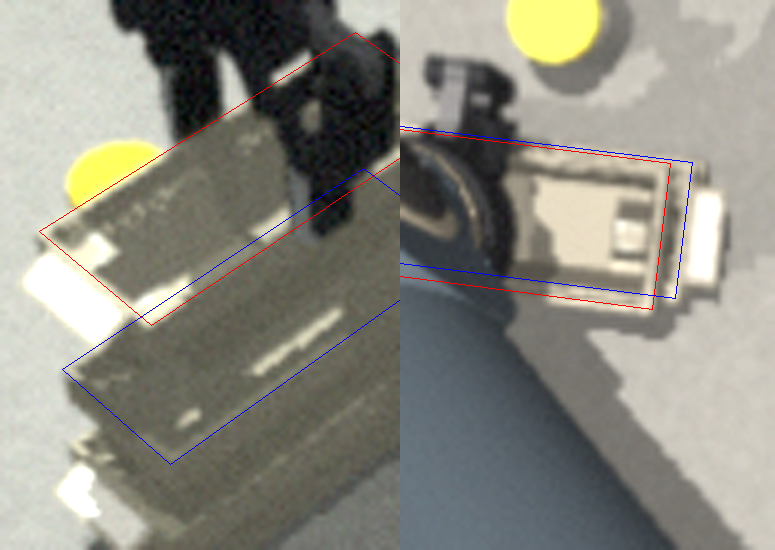

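Request:
move_arm([
  {"hand": 0.6, "tx": -0.5, "ty": 0.5, "tz": -3, "ax": 0, "ay": 0, "az": 0},
  {"hand": 0.6, "tx": 0, "ty": 0, "tz": -3, "ax": 0, "ay": 0, "az": 0},
  {"hand": 0.6, "tx": 0, "ty": 0, "tz": -3, "ax": 0, "ay": 0, "az": 0},
  {"hand": 0.6, "tx": 0, "ty": 0, "tz": -3, "ax": 0, "ay": 0, "az": 0},
  {"hand": 0.6, "tx": 0, "ty": 0, "tz": -3, "ax": 0, "ay": 0, "az": 0},
  {"hand": 0.6, "tx": 0, "ty": 0, "tz": -3, "ax": 0, "ay": 0, "az": 0},
  {"hand": 0.6, "tx": 0, "ty": 0, "tz": -3, "ax": 0, "ay": 0, "az": 0},
  {"hand": 0.6, "tx": 0, "ty": 0, "tz": -1, "ax": 0, "ay": 0, "az": 0},
  {"hand": 0.6, "tx": 0, "ty": 0, "tz": 0, "ax": 0, "ay": 0, "az": 0},
  {"hand": 0.6, "tx": 0, "ty": 0, "tz": 0, "ax": 0, "ay": 0, "az": 0},
])

```text
t: 31.17
ee_pos: [476.0, 242.2, 114.4]
ee_rot: [0.046, 0.706, -0.046, 0.706]
force: [-0.1, -0.6, -1.3]
width: 62.0
```

Request:
move_arm([
  {"hand": 0.6, "tx": 0, "ty": 0, "tz": -1, "ax": 0, "ay": 0, "az": 0},
  {"hand": 0.6, "tx": 0, "ty": 0, "tz": -1, "ax": 0, "ay": 0, "az": 0},
  {"hand": 0.6, "tx": 0, "ty": 0, "tz": -1, "ax": 0, "ay": 0, "az": 0},
  {"hand": 0.6, "tx": 0, "ty": 0, "tz": -0.5, "ax": 0, "ay": 0, "az": 0},
  {"hand": 0.6, "tx": 0, "ty": 0, "tz": 0, "ax": 0, "ay": 0, "az": 0},
  {"hand": 0.6, "tx": 0, "ty": 0, "tz": 0, "ax": 0, "ay": 0, "az": 0},
  {"hand": 0.6, "tx": 0, "ty": 0, "tz": 0, "ax": 0, "ay": 0, "az": 0},
  {"hand": 0.6, "tx": 0, "ty": 0, "tz": 0, "ax": 0, "ay": 0, "az": 0},
  {"hand": 0.6, "tx": 0, "ty": 0, "tz": 0, "ax": 0, "ay": 0, "az": 0},
  {"hand": 0.6, "tx": 0, "ty": 0, "tz": 0, "ax": 0, "ay": 0, "az": 0},
])

```text
t: 32.0
ee_pos: [476.0, 242.1, 111.0]
ee_rot: [0.046, 0.706, -0.046, 0.706]
force: [0.3, 0.3, -1.1]
width: 62.0
```

Request:
move_arm([
  {"hand": 0.6, "tx": 0, "ty": 0, "tz": -0.5, "ax": 0, "ay": 0, "az": 0},
  {"hand": 0.6, "tx": 0, "ty": 0, "tz": -0.5, "ax": 0, "ay": 0, "az": 0},
  {"hand": 0.6, "tx": 0, "ty": 0, "tz": -0.5, "ax": 0, "ay": 0, "az": 0},
  {"hand": 0.6, "tx": 0, "ty": 0, "tz": 0, "ax": 0, "ay": 0, "az": 0},
  {"hand": 0.6, "tx": 0, "ty": 0, "tz": 0, "ax": 0, "ay": 0, "az": 0},
  {"hand": 0.6, "tx": 0, "ty": 0, "tz": 0, "ax": 0, "ay": 0, "az": 0},
  {"hand": 0.6, "tx": 0, "ty": 0, "tz": 0, "ax": 0, "ay": 0, "az": 0},
  {"hand": 0.6, "tx": 0, "ty": 0, "tz": 0, "ax": 0, "ay": 0, "az": 0},
  {"hand": 0.6, "tx": 0, "ty": 0, "tz": 0, "ax": 0, "ay": 0, "az": 0},
  {"hand": 0.6, "tx": 0, "ty": 0, "tz": 0, "ax": 0, "ay": 0, "az": 0},
])

```text
t: 32.83
ee_pos: [476.0, 242.1, 109.4]
ee_rot: [0.046, 0.706, -0.046, 0.706]
force: [-0.8, 0.4, -1.6]
width: 62.0
```

Request:
move_arm([
  {"hand": 0.6, "tx": 0, "ty": 0, "tz": -0.5, "ax": 0, "ay": 0, "az": 0},
  {"hand": 0.6, "tx": 0, "ty": 0, "tz": 0, "ax": 0, "ay": 0, "az": 0},
  {"hand": 0.6, "tx": 0, "ty": 0, "tz": 0, "ax": 0, "ay": 0, "az": 0},
  {"hand": 0.6, "tx": 0, "ty": 0, "tz": 0, "ax": 0, "ay": 0, "az": 0},
  {"hand": 0.6, "tx": 0, "ty": 0, "tz": 0, "ax": 0, "ay": 0, "az": 0},
  {"hand": 0.6, "tx": 0, "ty": 0, "tz": 0, "ax": 0, "ay": 0, "az": 0},
  {"hand": 0.6, "tx": 0, "ty": 0, "tz": 0, "ax": 0, "ay": 0, "az": 0},
  {"hand": 0.6, "tx": 0, "ty": 0, "tz": 0, "ax": 0, "ay": 0, "az": 0},
  {"hand": 0.6, "tx": 0, "ty": 0, "tz": 0, "ax": 0, "ay": 0, "az": 0},
  {"hand": 0.6, "tx": 0, "ty": 0, "tz": 0, "ax": 0, "ay": 0, "az": 0},
])

```text
t: 33.67
ee_pos: [476.0, 242.2, 109.0]
ee_rot: [0.046, 0.706, -0.046, 0.706]
force: [-0.4, 0.1, 2.2]
width: 61.9
```

Contact came at 109.0, as predicted. I'll release and rise.

Request:
move_arm([
  {"hand": 0.84, "tx": 0, "ty": 0, "tz": -0.2, "ax": 0, "ay": 0, "az": 0},
  {"hand": 0.84, "tx": 0, "ty": 0, "tz": 0, "ax": 0, "ay": 0, "az": 0},
  {"hand": 0.84, "tx": 0, "ty": 0, "tz": 0, "ax": 0, "ay": 0, "az": 0},
  {"hand": 0.84, "tx": 0, "ty": 0, "tz": 0, "ax": 0, "ay": 0, "az": 0},
  {"hand": 0.84, "tx": 0, "ty": 0, "tz": 0, "ax": 0, "ay": 0, "az": 0},
  {"hand": 0.84, "tx": 0, "ty": 0, "tz": 3, "ax": 0, "ay": 0, "az": 0},
  {"hand": 0.84, "tx": 0, "ty": 0, "tz": 6, "ax": 0, "ay": 0, "az": 0},
  {"hand": 0.84, "tx": 0, "ty": 0, "tz": 8, "ax": 0, "ay": 0, "az": 0},
  {"hand": 0.84, "tx": 0, "ty": 0, "tz": 10, "ax": 0, "ay": 0, "az": 0},
  {"hand": 0.84, "tx": 0, "ty": 0, "tz": 12, "ax": 0, "ay": 0, "az": 0},
])

```text
t: 34.5
ee_pos: [475.9, 242.2, 148.8]
ee_rot: [0.046, 0.706, -0.046, 0.706]
force: [0.8, -0.5, 0.7]
width: 71.7
```

Request:
move_arm([
  {"hand": 0.84, "tx": 0, "ty": 0, "tz": 12, "ax": 0, "ay": 0, "az": 0},
  {"hand": 0.84, "tx": 0, "ty": 0, "tz": 14, "ax": 0, "ay": 0, "az": 0},
  {"hand": 0.84, "tx": 0, "ty": 0, "tz": 14, "ax": 0, "ay": 0, "az": 0},
  {"hand": 0.84, "tx": 0, "ty": 0, "tz": 14, "ax": 0, "ay": 0, "az": 0},
  {"hand": 0.84, "tx": 0, "ty": 0, "tz": 14, "ax": 0, "ay": 0, "az": 0},
  {"hand": 0.84, "tx": 0, "ty": 0, "tz": 14, "ax": 0, "ay": 0, "az": 0},
  {"hand": 0.84, "tx": 0, "ty": 0, "tz": 14, "ax": 0, "ay": 0, "az": 0},
  {"hand": 0.84, "tx": 0, "ty": 0, "tz": 14, "ax": 0, "ay": 0, "az": 0},
  {"hand": 0.84, "tx": 0, "ty": 0, "tz": 10, "ax": 0, "ay": 0, "az": 0},
  {"hand": 0.84, "tx": 0, "ty": 0, "tz": 0, "ax": 0, "ay": 0, "az": 0},
])

```text
t: 35.33
ee_pos: [477.0, 243.1, 270.8]
ee_rot: [0.047, 0.704, -0.045, 0.707]
force: [-0.0, 1.2, 0.6]
width: 71.5
```

Request:
move_arm([
  {"hand": 0.84, "tx": 0, "ty": -20, "tz": 0, "ax": 0, "ay": 0, "az": 0},
  {"hand": 0.84, "tx": 0, "ty": -20, "tz": 0, "ax": 0, "ay": 0, "az": 0},
  {"hand": 0.84, "tx": 0, "ty": -20, "tz": 0, "ax": 0, "ay": 0, "az": 0},
  {"hand": 0.84, "tx": 0, "ty": -20, "tz": 0, "ax": 0, "ay": 0, "az": 0},
  {"hand": 0.84, "tx": 0, "ty": -20, "tz": 0, "ax": 0, "ay": 0, "az": 0},
  {"hand": 0.84, "tx": 0, "ty": -20, "tz": 0, "ax": 0, "ay": 0, "az": 0},
  {"hand": 0.84, "tx": 0, "ty": -20, "tz": 0, "ax": 0, "ay": 0, "az": 0},
  {"hand": 0.84, "tx": 0, "ty": -20, "tz": 0, "ax": 0, "ay": 0, "az": 0},
  {"hand": 0.84, "tx": 0, "ty": 0, "tz": 0, "ax": 0, "ay": 0, "az": 0},
  {"hand": 0.84, "tx": 0, "ty": 0, "tz": 0, "ax": 0, "ay": 0, "az": 0},
])

```text
t: 36.17
ee_pos: [475.7, 81.1, 267.4]
ee_rot: [0.047, 0.706, -0.047, 0.705]
force: [0.1, -0.1, 0.4]
width: 72.0
```

Run:
```python
from h import *
st()
look('f0.png',220,260,165,250,100,110,4,1.7)
cv2.imwrite('pics/f1.png',optics.camera('top'));cv2.imwrite('pics/f2.png',optics.camera('side'))
```

```text
t 36.17 pos [475.7  81.1 267.4] phi -0.1326 x [-0.001 -0.    -1.   ] j [ 0.33  0.15 -0.65  1.87  0.1   1.15 -0.49] F [ 0.07 -0.06  0.42] w 72.0
```

View pics/f0.png

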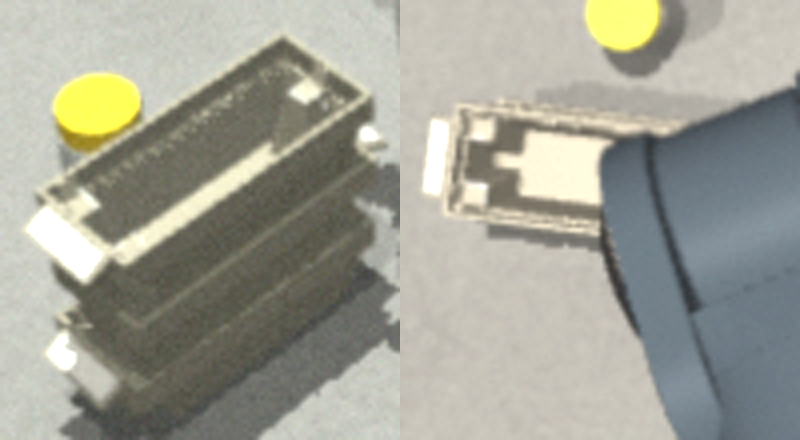

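View pics/f2.png

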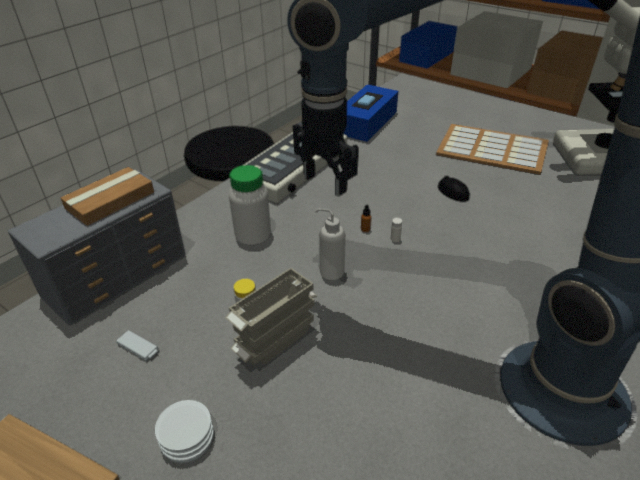

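View pics/f1.png

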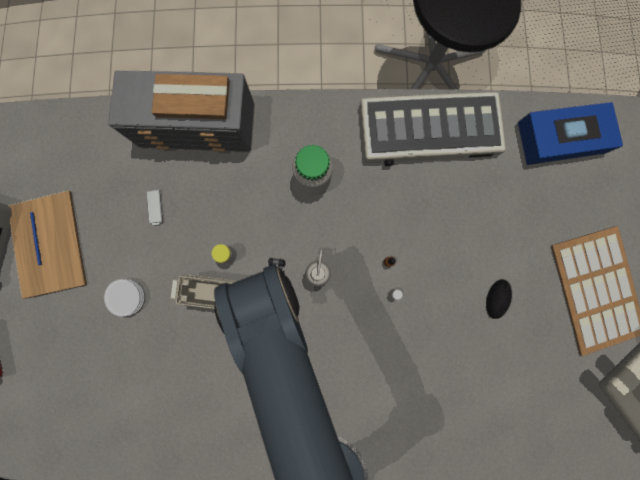

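Run:
```python
from h import *
o=px([(107,265),(40,190),(285,37),(370,97)],220,260,4)
p,r=fit({'side':o},142,(476,242,1.44));print(p.round(3),r)
p,r=fit({'side':o},142,(476,242,1.44),True);print(p.round(3))
a=cv2.imread('pics/side0.png');b=cv2.imread('pics/f2.png')
d=cv2.absdiff(a,b).max(2)
for n,(x,y,w,h) in dict(card=(230,338,24,26),spec=(234,278,24,10),wash=(316,205,32,78),oil=(358,203,16,32),stain=(388,214,16,32),petri=(150,398,70,66),mouse=(434,172,40,34),mailer=(112,328,50,34),jar=(228,165,45,85)).items(): print(n,d[y:y+h,x:x+w].mean().round(1))
```

```text
[477.56  245.944   1.402] [ 1.2  0.3 -2.8 -0.6 -0.1 -0.8  0.2  0.9]
[486.268 236.214   1.406 128.388]
card 27.7
spec 14.4
wash 7.8
oil 10.5
stain 29.9
petri 13.0
mouse 9.4
mailer 11.7
jar 9.0
```

Run:
```python
from h import *
s=cv2.imread('pics/f2.png');t=cv2.imread('pics/f1.png');s0=cv2.imread('pics/side0.png')
def ov(n,im,x0,y0,w,h,k,L):
    im=cv2.resize(im[y0:y0+h,x0:x0+w],None,fx=k,fy=k,interpolation=cv2.INTER_CUBIC);im=cv2.convertScaleAbs(im,alpha=1.8)
    for p,z,c in L:
        q=((proj(n,corners(p,z))-[x0,y0]+.5)*k-.5).astype(int);cv2.polylines(im,[q.reshape(-1,1,2)],1,c,1)
    return im
L=[((475.8,242,1.44),142,(0,0,255))]
cv2.imwrite('pics/f3.png',np.hstack([ov('side',s,222,262,100,110,5,L)[:, :480],ov('top',t,165,255,62,110,5,L)]))
f=lambda i,x,y,w,h:cv2.resize(i[y:y+h,x:x+w],None,fx=5,fy=5,interpolation=cv2.INTER_CUBIC)
cv2.imwrite('pics/f4.png',cv2.convertScaleAbs(np.vstack([np.hstack([f(s0,225,325,70,50),f(s0,350,195,70,55)[:250]]),np.hstack([f(s,225,325,70,50),f(s,350,195,70,55)[:250]])]),alpha=1.7))
```

```text
(no output)
```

View pics/f3.png

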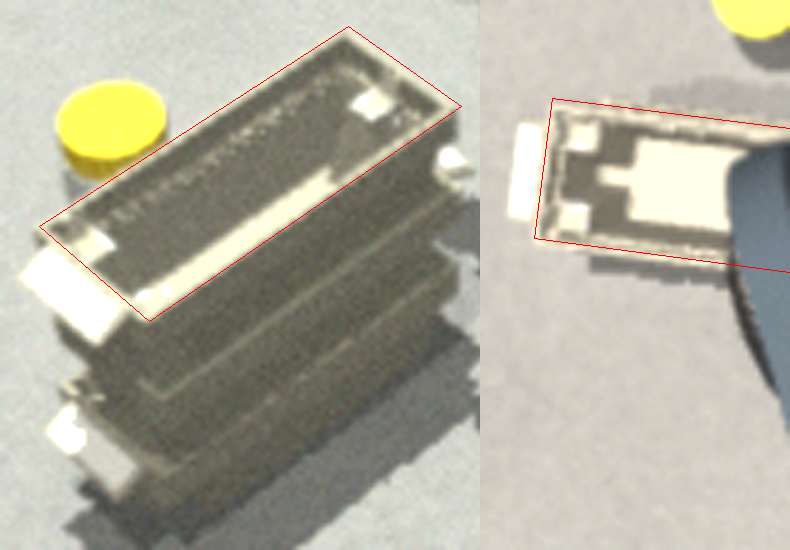

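View pics/f4.png

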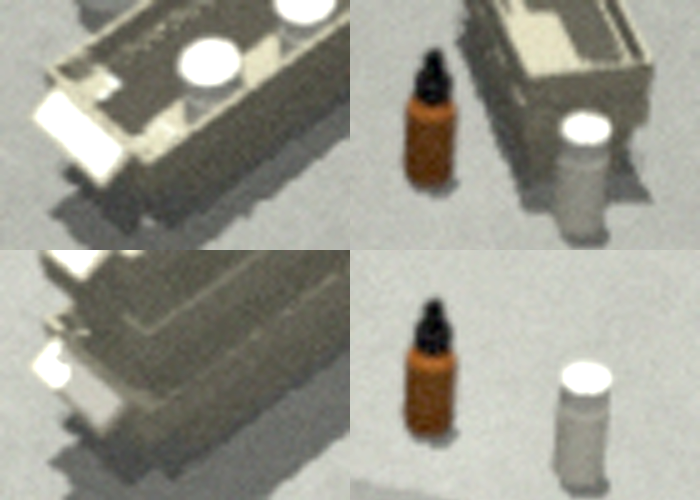

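The rim overlay at 142 mm (54 + 2×44) matches in both views. The full tray's card and the bottles have not moved.

```bash
python3 -c "
from cell import arm
print(arm.sign_off())"
```

```text
the job is handed in; nothing more can be done
None
```

I stacked both empty trays on the full tray and handed the job in at about 36 s, within the 64 s limit. The upper nested tray went on first, turned half a turn. The lower one followed, turned half a turn again. Each was lowered until it touched, then released.

**Checks that agreed:**
- **Seating:** both trays touched down at the ledge heights I predicted, TCP z 64.9 against 64.4 mm and 109.0 against 109.0 mm. The set-down reading never passed about 6 N.
- **Final stack:** the expected top-rim outline, at 142 mm height and centred where the full tray stands, matched the side and top pictures. The cards alternate ends, and the full tray's card is at the same pixels as before.
- **Bystanders:** the oil and stain bottles are at the same pixels in before-and-after crops. The others look unmoved in the final pictures. The arm was raised and clear of everything when I handed in.

**Checks that disagreed or were limited:**
- **Top-tray fit:** a fit from four rim corners I read by eye, in the side view only, came out about 4 mm and 0.04 rad off, with up to 3 px error. I trusted the outline overlay and the contact heights over it.
- **Fingertip height:** in the pictures the fingertips sat about 20 mm above the TCP at grip width, higher than I took from the description. I set the grip height from the pictures.
- **Image difference:** a plain comparison gave larger values at the full tray's card and the stain bottle. The close-ups showed these came from shadow and the missing tray behind, not movement.
- **Pots:** they are now hidden inside the stack, so I could not look at them again.

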